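Take the depth of a drawer pan's base panel with a bridge depth gauge and lock it

TASK

Stand the depth gauge squarely across the drawer pan with its bridge flat on both long flanges, then lower its probe gently until the foot touches the base panel on the green dot. Press the red lever right down to lock the slide at that depth and leave the gauge standing there, foot still on the dot, for reading; leave the other things on the bench and in the pan where they are.

Things in the scene. Friction and masses are not known exactly. Their poses are not given: they have to be found in the camera images.
- gauge: Bridge depth gauge, 0.6 kg, loose, standing on its sole: steel bridge 200 long (its y) x 34 (its x) x 14 high; on its middle a grey head 48 (y) x 28 (x), top 60 above the sole, with a black read-out on the -x side (to x = -28, y +-33, top 56). A flat upright steel beam, the probe, 22 (y) x 10 (x) x 201 long, slides through the head. Origin: centre of the sole's underside; z up.
- probe_grip (a point): Centre of the black finger grip at the probe's top, 40 high, 14 thick (gauge's x), 26 wide (y): take it from above across the 14. 21 below the top end, 180 above the foot. Lifted by it, the bridge (4 to 6 N) slides down until it hangs on the probe's stop, foot 12 inside the bridge; set down, the bridge stays and the probe slides on down. Axes as the gauge's.
- probe_foot (a point): Centre of the probe's flat lower end, the measuring foot, 18 x 8.5. Axes as the gauge's.
- probe (a joint): Height of the probe in the bridge, m: 0 = foot level with the sole's underside, positive = foot that far below it, from -0.012 to 0.095. It stays where it is left; 2 to 3 N slides it while the lever is up.
- lever_end (a point): Middle of the upper face of the red lever's broad end, 26 long, 17 wide, 54 from the pivot, which is at y = 34, z = 50 of the gauge. The lever lies over the bridge's +y half. Up, it rises outwards at 40 degrees (this point at y = 73, z = 88); down, it is level (y = 88, z = 54). 3 to 8 N down on its end moves it; it stays where it is left.
- lock (a joint): Angle of the red lever, rad: 0 = fully up, probe free; 0.7 = down on its stop, level, probe clamped.
- pan_rim (a point): Light grey folded steel drawer pan, fixed on the bench, 320 long (its x) x 200 wide (its y) x 95 high, open on top, a flat flange 20 wide turned inwards all round; opening 280 x 160. This point: centre of the opening at the height of the flanges' upper face; z up.
- base_panel: Flat grey base panel inside the pan, 312 x 192, 6 thick, fixed, its upper face 43 to 73 below the flanges. Origin: centre of its underside, axes as the pan's.
- dot_centre (a point): Green inspection dot, 30 in diameter, on the base panel, half-way between the long flanges. This point: its centre, at the height of the panel's upper face. Axes as the pan's.
- corner_bracket: Steel angle bracket, 50 x 24 x 44 high, lying loose on the base panel at the +x end of the pan. Origin: centre of its underside.
- bar_handle: Steel bar handle, 172 long, with two black posts, lying on the bench. Origin: underside, middle of the bar.
- screwdriver: Orange screwdriver, 210 long, lying on the bench. Origin: centre of its underside.
- mallet: Black rubber mallet with a wooden handle, lying on the bench, 290 long, head 64 in diameter. Origin: underside.
- tape: Yellow tape measure, 66 x 36 x 64 high. Origin: centre of its underside.
- cam_lock: Steel cabinet lock, 32 in diameter, 37 high, standing on the bench. Origin: centre of its underside.

How it is judged:
By the outcome, as a careful person would: the job done as asked, in the order asked, and still so for the second after the job is handed in, with the robot touching nothing.
It also fails if it takes over 51 s, if anything falls off the work surface, if the arm or the gripper's body presses on something with over 40 N, if the wrist force passes 120 N, or if a joint passes its speed limit or range.

ROBOT

A 6-joint arm with a two-finger parallel gripper is mounted at the origin on the work surface. World frame = base frame: x ahead of the robot, y to its left, z up, the work surface at z = 0. Lengths are in m, angles in degrees, forces in N, time in s.
With the tool pointing down it reaches from about 0.3 to 0.75 m from the base axis. Payload 8.5 kg.
Tool frame: the origin (TCP) lies at the very end of the fingers, on their centre line; the grasp point (between the pads) lies 19 mm behind it (ctrl.grip_point_offset is the distance from the TCP to the grasp point, in m); y points along the fingers, z is the direction in which the jaws open and shut, and the axes are right-handed (so a half turn about y gives the same grasp; the last joint's range is limited). The gripper opens to 85 mm and grips with 20 to 120 N. Pads are 22 mm wide; open, the fingers measure 114 mm over their backs; the gripper's body (76 mm by 85 mm) begins 54 mm behind the grasp point. The pads swing forward as they close: fully open they stand 13 mm farther back than shut.
Start: joints at [58.253, 21.807, 74.336, -0, 83.858, -12.336], TCP at [0.183, 0.519, 0.231] pointing down, gripper open.
Joint ranges: [-178.18, 178.18], [-50.72, 133.34], [12.68, 142.11], [-81.47, 261.47], [9.98, 163.14], [-165.26, 165.26]. Speed limits (degrees/s): [136.94, 136.94, 180, 180, 180, 180].

INTERFACE

Orientations are given as [roll, pitch, yaw] about the fixed x, y, z axes, in that order (R = Rz(yaw) Ry(pitch) Rx(roll)).
In Python, from plant import ctrl, optics gives the robot as it stands.
- The arm moves only by the tool apply_moves, never from a script. Its argument "rows" is a list of rows, each an object of numbers: "dx", "dy", "dz": the shift along the tool's x, y, z in cm; "wx", "wy", "wz": the turn, a rotation vector about the tool's x, y, z in degrees; "hand": the finger opening in cm, from 0 to 8.54. A call has exactly 8 rows; each row is the pose to reach, as a shift and turn from the pose measured when the call began, along the tool's axes at that moment; what a row does not reach only later rows make up. A row lasts 1/12 s, in which the tool goes at most 41.7 mm and 7.16 degrees, less where a joint would pass 70% of its speed; a pose out of reach is approached as far as the arm can. A call with a gripper value outside its range is refused whole. The fingers move at their own pace and stop on an object; "newtons" is the grip in N (left out, the last holds). Time passes only in rows, so rows that repeat a pose let the fingers close, or fill a call up. It gives the time, the measured TCP pose, the force and the opening at its end, in the units of the state.
- ctrl.get_state(): the state, without advancing time (a new reading comes with each control period).
- optics.snapshot(name): name is "scene" or "top"; returns a dict with "color" (480x640x3 uint8, red, green, blue), "fx", "fy", "cx", "cy" (pixels), "eye" and "orientation" of the camera in the world. Camera axes: x right, y down, z forward; pixel columns grow to the right and rows downward; lengths in m; the calibration is good to about 2 mm. A picture is of the moment at which its call begins. There is no depth.
- ctrl.close_job(): hands the job in, once; it reports no verdict.
The state is a dict: "time_s": time; "qpos": joint angles; "qvel": joint speeds; "joint_torque": joint torques, N m; "tcp_pos": TCP position; "tool_rot": TCP orientation; "contact_force": force on the tool from outside, world axes, zero at the start; "torque": the same for the moment, N m; "width": finger opening in m.
Only numpy, scipy, OpenCV 4.12 (cv2) and the standard library are available. Lean on these libraries where they do the work, as an engineer would, in place of code of your own. Each camera call takes 0.05 s, during which the arm holds its last target.

## Working session

There is one attempt and no reset: what is moved stays moved. The work goes in short steps, Python scripts to look and compute and a tool call to move; the robot and the scene stay as the last step left them, time stands still between calls to the robot, and variables do not carry over. Pictures are saved under pics/ and viewed, and the job is handed in when it is done.

Besides the shell and the picture viewer there is one more tool, called after "Emit:" by a JSON object that holds its "api" and its "payload", one argument or row to a line. apply_moves: Moves the arm, as the interface text tells. Its arguments: {"type":"object","properties":{"rows":{"type":"array"},"newtons":{"type":"number"}},"required":["rows"]}

```bash
ls; mkdir -p pics; python3 - <<'E'
from plant import ctrl, optics
import cv2
s=ctrl.get_state(); print(s)
for n in("scene","top"):
    d=optics.snapshot(n); cv2.imwrite(f"pics/{n}0.png",d["color"][:,:,::-1]); print(n,{k:v for k,v in d.items() if k!="color"})
E
```

```text
pics
{'time_s': 0.0, 'qpos': array([ 5.82533295e+01,  2.18419069e+01,  7.43855798e+01,  2.58937736e-03,
        8.38577700e+01, -1.23351036e+01]), 'qvel': array([ 0.0151712 ,  0.03913819,  0.00427678, -0.00056365, -0.01082639,
        0.0630334 ]), 'joint_torque': array([ 2.40540998e-03, -4.48475039e+01, -2.31277996e+01, -9.37961909e-05,
        4.82594929e-03,  1.84487953e-05]), 'tcp_pos': array([0.18262057, 0.51848605, 0.23069832]), 'tool_rot': array([-9.00827387e+01,  2.07279741e-02, -1.94118608e+01]), 'contact_force': array([-0.10470756,  0.28843862, -0.59869142]), 'torque': array([ 0.02247487, -0.00233369,  0.00890607]), 'width': 0.08540292519603794}
scene {'fx': 465.88866084946596, 'fy': 465.88866084946596, 'cx': 313.03433843925916, 'cy': 238.50010851795662, 'eye': array([1.15333922, 0.00424366, 1.01085832]), 'orientation': array([-145.65514885,    0.40343385,   86.82479919])}
top {'fx': 563.9873831921448, 'fy': 563.9873831921448, 'cx': 319.4892700197934, 'cy': 234.40800409483379, 'eye': array([0.35127043, 0.04455013, 1.65824517]), 'orientation': array([-172.3464338 ,   -0.96532831,  -90.7638778 ])}
```

View pics/scene0.png

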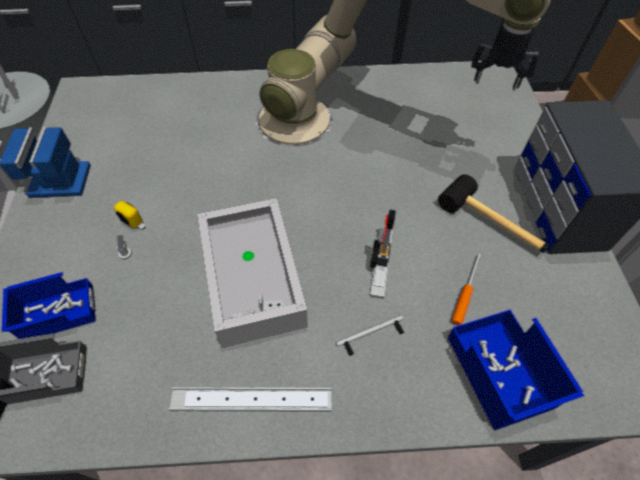

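View pics/top0.png

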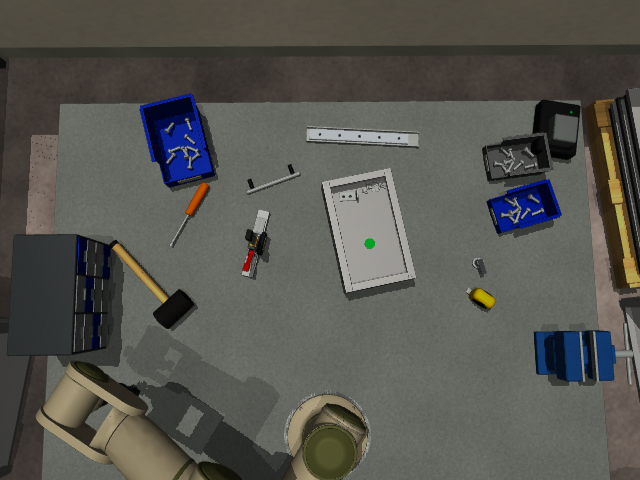

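```bash
cat > h.py <<'E'
import numpy as np, cv2
from scipy.spatial.transform import Rotation as R
from plant import ctrl, optics
def snap(n):
    d=optics.snapshot(n); d["R"]=R.from_euler("xyz",d["orientation"],degrees=True).as_matrix(); return d
def pt(d,u,v,z):
    r=d["R"]@np.array([(u-d["cx"])/d["fx"],(v-d["cy"])/d["fy"],1]); return d["eye"]+r*(z-d["eye"][2])/r[2]
def px(d,p):
    c=d["R"].T@(np.asarray(p)-d["eye"]); return np.array([d["cx"]+d["fx"]*c[0]/c[2],d["cy"]+d["fy"]*c[1]/c[2]])
def crop(d,u0,v0,w,h,k,name):
    im=d["color"][v0:v0+h,u0:u0+w,::-1]; im=cv2.resize(im,None,fx=k,fy=k,interpolation=cv2.INTER_CUBIC); cv2.imwrite("pics/"+name,im)
E
python3 - <<'E'
from h import *
d=snap("top"); crop(d,225,195,70,90,6,"tg.png"); crop(d,310,160,120,140,4,"tp.png")
d=snap("scene"); crop(d,350,195,70,110,5,"sg.png"); crop(d,190,190,130,160,4,"sp.png")
E
```

```text
(no output)
```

View pics/tg.png

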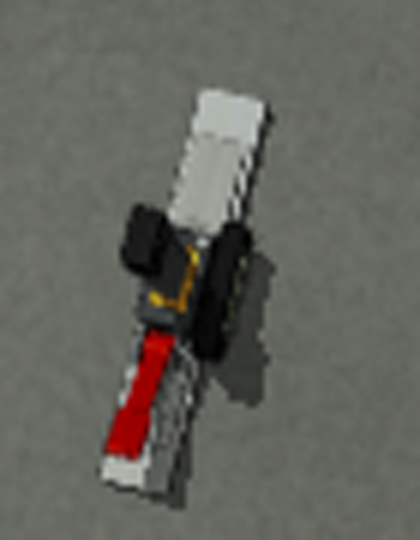

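View pics/tp.png

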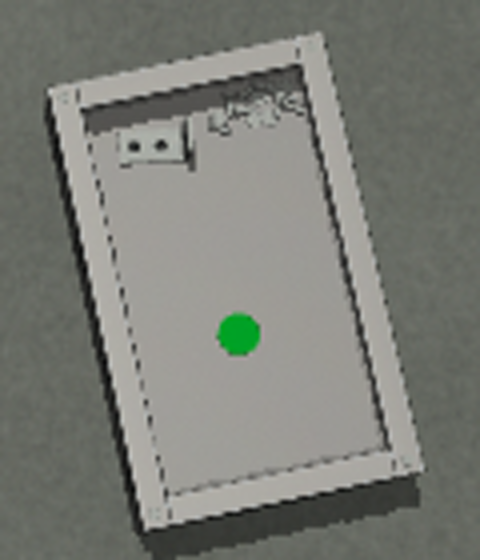

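View pics/sg.png

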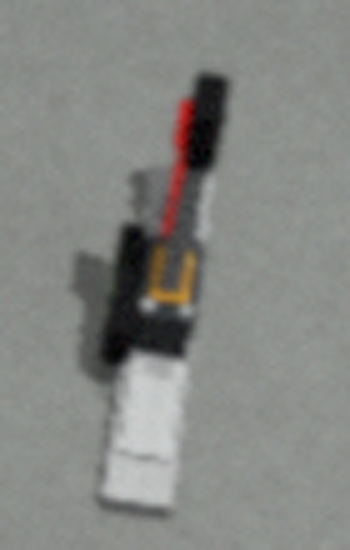

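View pics/sp.png

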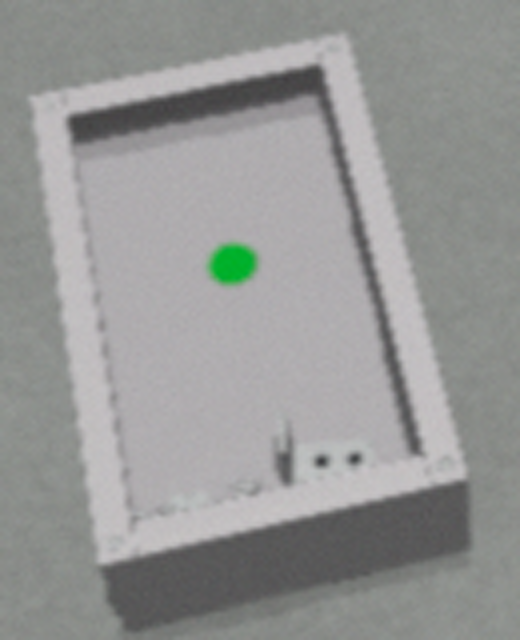

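```bash
cat > fit.py <<'E'
from h import *
from scipy.optimize import least_squares
T=snap("top"); S=snap("scene")
def un(U,V,u0,v0,k): return ((U+.5)/k-.5+u0,(V+.5)/k-.5+v0)
# pan
tp=[un(*c,310,160,4) for c in [(50,90),(322,33),(424,468),(148,528)]]
sp=[un(*c,190,190,4) for c in [(102,562),(465,475),(345,38),(33,98)]]
# top corners order: (+x,+y),(+x,-y),(-x,-y),(-x,+y); scene: bottom-left = (+x,-y)
for c in tp: print("T",pt(T,*c,.095).round(4))
for c in sp: print("S",pt(S,*c,.095).round(4))
L=np.array([[.16,.1,0],[.16,-.1,0],[-.16,-.1,0],[-.16,.1,0]])
sidx=[1,0,3,2]
def world(p,l,z): c,s=np.cos(p[2]),np.sin(p[2]); return np.array([p[0]+c*l[0]-s*l[1],p[1]+s*l[0]+c*l[1],z+l[2]])
def rp(p):
    r=[]
    for i in range(4):
        r+=list(px(T,world(p,L[i],.095))-tp[i]); r+=list(px(S,world(p,L[sidx[i]],.095))-sp[i])
    return r
f=least_squares(rp,[.5,-.05,.2]); P=f.x; print("pan",P,np.degrees(P[2]),np.round(f.fun,1))
td=un(239,334,310,160,4); sd=un(233,264,190,190,4)
f=least_squares(lambda p:np.r_[px(T,p)-td,px(S,p)-sd],[.5,0,.03]); D=f.x; print("dot",D,f.fun)
for z in(.022,.037,.052): print(z, pt(T,*td,z),pt(S,*sd,z))
c,s=np.cos(P[2]),np.sin(P[2]); dd=D[:2]-P[:2]; print("dot in pan",c*dd[0]+s*dd[1],-s*dd[0]+c*dd[1])
tg=[un(*q,225,195,6) for q in [(200,90),(268,103),(172,497),(102,478)]]
G=[[.017,-.1,.014],[-.017,-.1,.014],[-.017,.1,.014],[.017,.1,.014]]
f=least_squares(lambda p:np.concatenate([px(T,world(p,G[i],0))-tg[i] for i in range(4)]),[.45,.25,1.6]); g=f.x;print("gauge",g,np.degrees(g[2]),np.round(f.fun,1))
t=un(145,240,225,195,6); q=un(208,120,350,195,5)
f=least_squares(lambda p:np.r_[px(T,p)-t,px(S,p)-q],[.5,.2,.2]); print("grip",f.x,f.fun)
# overlay
it=T["color"][:,:,::-1].copy(); isn=S["color"][:,:,::-1].copy()
k=6
def draw(im,d,pts,u0,v0,col):
    for a,b in pts:
        A=(px(d,a)-[u0,v0]+.5)*k-.5;B=(px(d,b)-[u0,v0]+.5)*k-.5
        cv2.line(im,tuple(int(x) for x in A.round()),tuple(int(x) for x in B.round()),col,1)
def box(p,x0,x1,y0,y1,z0,z1):
    e=[];c=[[world(p,[x,y,z],0) for z in(z0,z1)] for x,y in((x0,y0),(x1,y0),(x1,y1),(x0,y1))]
    for i in range(4):
        e+=[(c[i][1],c[(i+1)%4][1]),(c[i][0],c[i][1]),(c[i][0],c[(i+1)%4][0])]
    return e
for nm,d,u0,v0 in(("ot",T,225,195),("os",S,350,195)):
    im=cv2.resize(d["color"][v0:v0+100,u0:u0+80,::-1],None,fx=k,fy=k,interpolation=cv2.INTER_CUBIC)
    draw(im,d,box(g,-.017,.017,-.1,.1,0,.014),u0,v0,(255,0,0))
    draw(im,d,box(g,-.007,.007,-.013,.013,.160,.200),u0,v0,(0,255,255))
    cv2.imwrite(f"pics/{nm}.png",im)
E
python3 fit.py
```

```text
T [0.7103 0.006  0.095 ]
T [ 0.75   -0.1883  0.095 ]
T [ 0.4398 -0.25    0.095 ]
T [ 0.4007 -0.0574  0.095 ]
S [ 0.7487 -0.1859  0.095 ]
S [0.7097 0.0069 0.095 ]
S [ 0.4021 -0.0547  0.095 ]
S [ 0.438 -0.248  0.095]
pan [ 0.57442497 -0.12122538  0.19807156] 11.348664494228569 [-0.8 -0.4 -1.   1.1 -0.2 -0.3  0.7  0.8  0.3  0.9 -0.  -1.3 -1.   1.1
 -1.1 -0.2]
dot [ 0.53984687 -0.12772609  0.0523571 ] [-0.20533302  0.01346771 -0.17329347  0.00340684]
0.022 [ 0.54344449 -0.13158549  0.022     ] [ 0.52043261 -0.13147117  0.022     ]
0.037 [ 0.54168277 -0.12997079  0.037     ] [ 0.53003317 -0.12941251  0.037     ]
0.052 [ 0.53992105 -0.1283561   0.052     ] [ 0.53963374 -0.12735385  0.052     ]
dot in pan -0.03518122917186077 0.00043064141662955274
gauge [0.54860847 0.20157295 1.33085434] 76.25233695116115 [ 0.2 -0.6  0.  -0.2 -0.2  0.2  0.   0.7]
grip [0.55003672 0.20338676 0.18944219] [-0.26233754 -0.04178701 -0.22113867 -0.00104609]
```

View overlay.

View pics/ot.png

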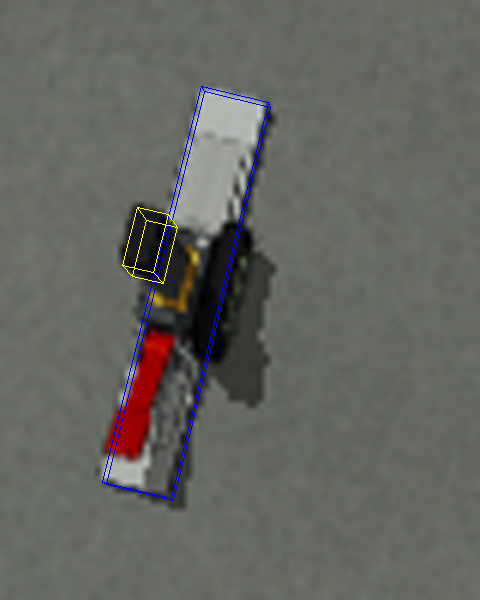

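View pics/os.png

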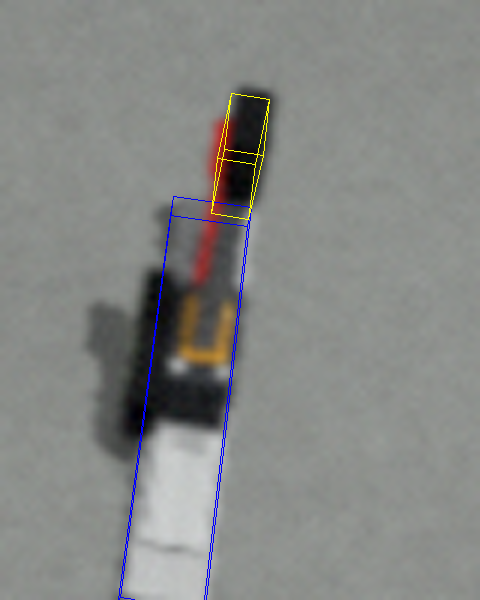

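```bash
cat > go.py <<'E'
from h import *
import sys
def rel(x,y,z,yaw):
    s=ctrl.get_state(); R0=R.from_euler("xyz",s["tool_rot"],degrees=True); R1=R.from_euler("xyz",[-90,0,yaw],degrees=True)
    d=R0.inv().apply(np.array([x,y,z])-s["tcp_pos"])*100; w=(R0.inv()*R1).as_rotvec(degrees=True)
    print("t",round(s["time_s"],2),"tcp",s["tcp_pos"].round(4),s["tool_rot"].round(2),"F",s["contact_force"].round(1),"w",round(s["width"],4))
    print("d cm",d.round(2),"w",w.round(2))
if __name__=="__main__": rel(*map(float,sys.argv[1:]))
E
python3 go.py .5495 .2025 .25 -13.75
```

```text
t 0.3 tcp [0.1828 0.5186 0.2311] [-90.03   0.   -19.41] F [ 0.1  1.2 -0.1] w 0.0854
d cm [ 45.1   -1.88 -17.63] w [ 0.03 -5.66 -0.  ]
```

Emit:
{"api": "apply_moves", "payload": {
  "rows": [
    {"dx": 2,"dy": -1.9,"dz": -0.8},
    {"dx": 5,"dy": -1.9,"dz": -2,"wy": -1},
    {"dx": 8.5,"dy": -1.9,"dz": -3.3,"wy": -2},
    {"dx": 12,"dy": -1.9,"dz": -4.7,"wy": -3},
    {"dx": 15.5,"dy": -1.9,"dz": -6,"wy": -4},
    {"dx": 19,"dy": -1.9,"dz": -7.4,"wy": -5},
    {"dx": 22.5,"dy": -1.9,"dz": -8.8,"wy": -5.7},
    {"dx": 26,"dy": -1.9,"dz": -10.2,"wy": -5.7}
  ],
  "newtons": 80
}}

```text
invalid input at $.rows[0]: expected keys dx, dy, dz, wx, wy, wz, hand
```

```bash
python3 go.py .5495 .2025 .25 -13.75
```

```text
t 0.3 tcp [0.1828 0.5186 0.2311] [-90.03   0.   -19.41] F [ 0.1  1.2 -0.1] w 0.0854
d cm [ 45.1   -1.88 -17.63] w [ 0.03 -5.66 -0.  ]
```

Emit:
{"api": "apply_moves", "payload": {
  "rows": [
    {"dx": 2,"dy": -1.9,"dz": -0.8,"wx": 0,"wy": 0,"wz": 0,"hand": 8.5},
    {"dx": 5,"dy": -1.9,"dz": -2,"wx": 0,"wy": -1,"wz": 0,"hand": 8.5},
    {"dx": 8.5,"dy": -1.9,"dz": -3.3,"wx": 0,"wy": -2,"wz": 0,"hand": 8.5},
    {"dx": 12,"dy": -1.9,"dz": -4.7,"wx": 0,"wy": -3,"wz": 0,"hand": 8.5},
    {"dx": 15.5,"dy": -1.9,"dz": -6,"wx": 0,"wy": -4,"wz": 0,"hand": 8.5},
    {"dx": 19,"dy": -1.9,"dz": -7.4,"wx": 0,"wy": -5,"wz": 0,"hand": 8.5},
    {"dx": 22.5,"dy": -1.9,"dz": -8.8,"wx": 0,"wy": -5.7,"wz": 0,"hand": 8.5},
    {"dx": 26,"dy": -1.9,"dz": -10.2,"wx": 0,"wy": -5.7,"wz": 0,"hand": 8.5}
  ],
  "newtons": 80
}}

```text
time_s: 0.97
tcp_pos: [0.3952, 0.3346, 0.2502]
tool_rot: [-90.0, 0.0, -13.7]
contact_force: [-0.1, 0.7, 0.8]
width: 0.0848
```

```bash
python3 go.py .5495 .2025 .25 -13.75
```

```text
t 0.97 tcp [0.3952 0.3346 0.2502] [-90.02   0.   -13.67] F [-0.1  0.7  0.8] w 0.0848
d cm [18.12  0.02 -9.18] w [ 0.02  0.08 -0.  ]
```

Emit:
{"api": "apply_moves", "payload": {
  "rows": [
    {"dx": 3.4,"dy": 0,"dz": -1.7,"wx": 0,"wy": 0,"wz": 0,"hand": 8.5},
    {"dx": 6.8,"dy": 0,"dz": -3.4,"wx": 0,"wy": 0,"wz": 0,"hand": 8.5},
    {"dx": 10,"dy": 0,"dz": -5.1,"wx": 0,"wy": 0,"wz": 0,"hand": 8.5},
    {"dx": 13,"dy": 0,"dz": -6.6,"wx": 0,"wy": 0,"wz": 0,"hand": 8.5},
    {"dx": 15.5,"dy": 0,"dz": -7.9,"wx": 0,"wy": 0,"wz": 0,"hand": 8.5},
    {"dx": 17.3,"dy": 0,"dz": -8.8,"wx": 0,"wy": 0,"wz": 0,"hand": 8.5},
    {"dx": 18.1,"dy": 0,"dz": -9.2,"wx": 0,"wy": 0,"wz": 0,"hand": 8.5},
    {"dx": 18.1,"dy": 0,"dz": -9.2,"wx": 0,"wy": 0,"wz": 0,"hand": 8.5}
  ]
}}

```text
time_s: 1.63
tcp_pos: [0.5502, 0.2013, 0.2497]
tool_rot: [-90.0, 0.0, -13.8]
contact_force: [-0.7, 0.3, -0.7]
width: 0.0848
```

```bash
python3 go.py .5495 .2025 .171 -13.75; python3 - <<'E'
from h import *
d=snap("scene"); crop(d,310,120,160,150,4,"s1.png")
d=snap("top"); crop(d,190,180,130,130,4,"t1.png")
E
```

```text
t 1.63 tcp [0.5502 0.2013 0.2497] [-9.004e+01  3.000e-02 -1.379e+01] F [-0.7  0.3 -0.7] w 0.0848
d cm [-0.09  7.87  0.1 ] w [ 0.04 -0.04 -0.03]
```

View pics/s1.png

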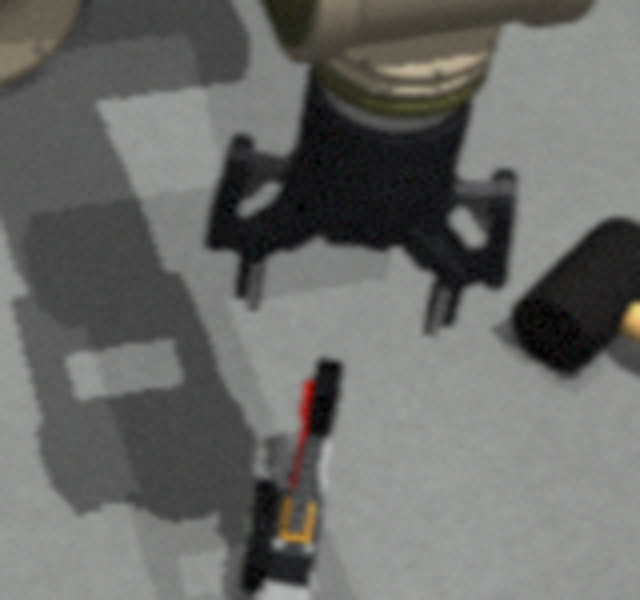

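View pics/t1.png

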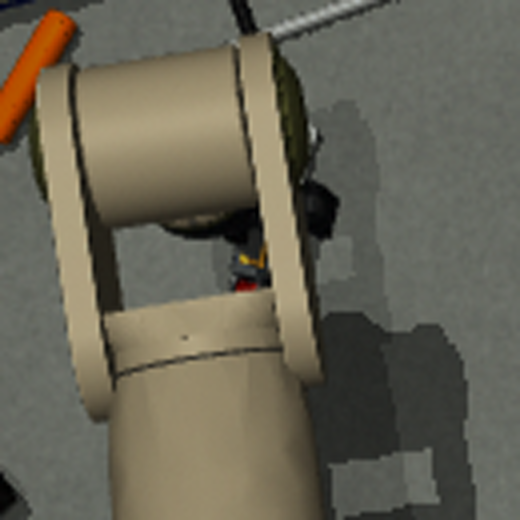

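Emit:
{"api": "apply_moves", "payload": {
  "rows": [
    {"dx": -0.1,"dy": 0.8,"dz": 0.1,"wx": 0,"wy": 0,"wz": 0,"hand": 8.5},
    {"dx": -0.1,"dy": 2,"dz": 0.1,"wx": 0,"wy": 0,"wz": 0,"hand": 8.5},
    {"dx": -0.1,"dy": 3.4,"dz": 0.1,"wx": 0,"wy": 0,"wz": 0,"hand": 8.5},
    {"dx": -0.1,"dy": 4.8,"dz": 0.1,"wx": 0,"wy": 0,"wz": 0,"hand": 8.5},
    {"dx": -0.1,"dy": 6.2,"dz": 0.1,"wx": 0,"wy": 0,"wz": 0,"hand": 8.5},
    {"dx": -0.1,"dy": 7.3,"dz": 0.1,"wx": 0,"wy": 0,"wz": 0,"hand": 8.5},
    {"dx": -0.1,"dy": 7.9,"dz": 0.1,"wx": 0,"wy": 0,"wz": 0,"hand": 8.5},
    {"dx": -0.1,"dy": 7.9,"dz": 0.1,"wx": 0,"wy": 0,"wz": 0,"hand": 8.5}
  ]
}}

```text
time_s: 2.4
tcp_pos: [0.5465, 0.205, 0.1698]
tool_rot: [-90.1, 0.2, -13.6]
contact_force: [0.0, 0.5, -0.4]
width: 0.0852
```

```bash
python3 go.py .5495 .2025 .171 -13.75; python3 - <<'E'
from h import *
d=snap("scene"); crop(d,330,140,120,110,6,"s2.png")
E
```

```text
t 2.4 tcp [0.5465 0.205  0.1698] [-90.07   0.19 -13.58] F [ 0.   0.5 -0.4] w 0.0852
d cm [ 0.35 -0.12 -0.17] w [ 0.07  0.17 -0.19]
```

View pics/s2.png

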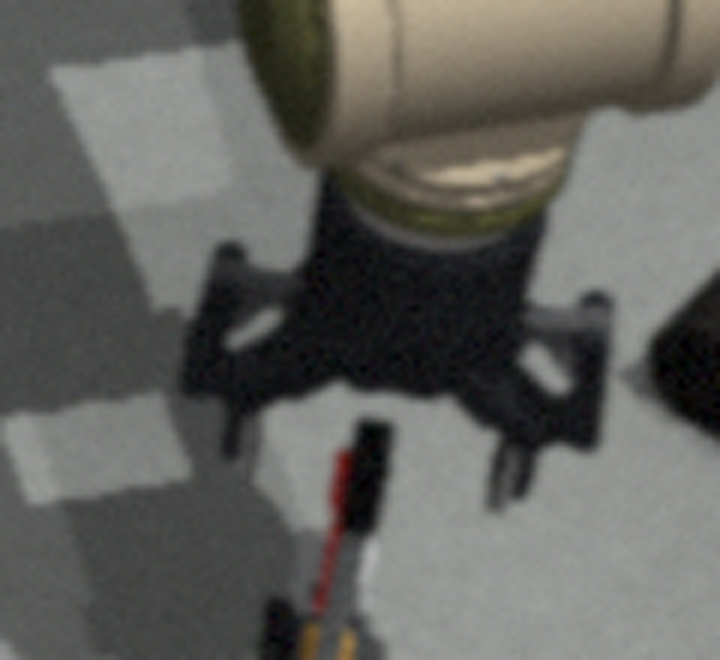

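Emit:
{"api": "apply_moves", "payload": {
  "rows": [
    {"dx": 0.3,"dy": -0.1,"dz": -0.15,"wx": 0,"wy": 0.1,"wz": -0.1,"hand": 8.5},
    {"dx": 0.3,"dy": -0.1,"dz": -0.15,"wx": 0,"wy": 0.1,"wz": -0.1,"hand": 6},
    {"dx": 0.3,"dy": -0.1,"dz": -0.15,"wx": 0,"wy": 0.1,"wz": -0.1,"hand": 4.5},
    {"dx": 0.3,"dy": -0.1,"dz": -0.15,"wx": 0,"wy": 0.1,"wz": -0.1,"hand": 3.5},
    {"dx": 0.3,"dy": -0.1,"dz": -0.15,"wx": 0,"wy": 0.1,"wz": -0.1,"hand": 3},
    {"dx": 0.3,"dy": -0.1,"dz": -0.15,"wx": 0,"wy": 0.1,"wz": -0.1,"hand": 2.5},
    {"dx": 0.3,"dy": -0.1,"dz": -0.15,"wx": 0,"wy": 0.1,"wz": -0.1,"hand": 2.5},
    {"dx": 0.3,"dy": -0.1,"dz": -0.15,"wx": 0,"wy": 0.1,"wz": -0.1,"hand": 2.5}
  ]
}}

```text
time_s: 3.12
tcp_pos: [0.5497, 0.2027, 0.1719]
tool_rot: [-90.0, -0.0, -13.7]
contact_force: [0.3, 0.1, 0.1]
width: 0.0253
```

```bash
python3 go.py .5495 .2025 .171 -13.75; python3 - <<'E'
from h import *
d=snap("scene"); crop(d,330,140,120,110,6,"s3.png")
E
```

```text
t 3.12 tcp [0.5497 0.2027 0.1719] [-9.003e+01 -1.000e-02 -1.369e+01] F [0.3 0.1 0.1] w 0.0253
d cm [-0.01  0.09 -0.03] w [0.03 0.06 0.01]
```

View pics/s3.png

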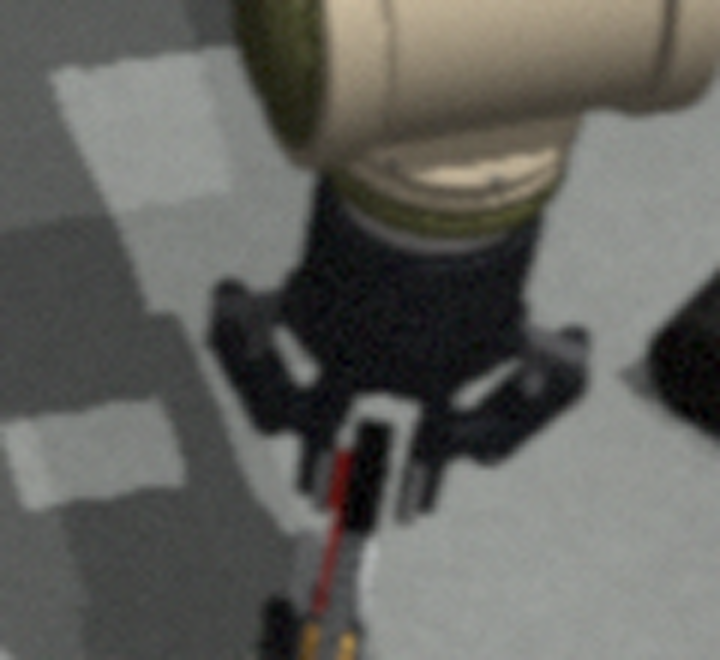

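Emit:
{"api": "apply_moves", "payload": {
  "rows": [
    {"dx": 0,"dy": 0.1,"dz": 0,"wx": 0,"wy": 0,"wz": 0,"hand": 1.8},
    {"dx": 0,"dy": 0.1,"dz": 0,"wx": 0,"wy": 0,"wz": 0,"hand": 1.5},
    {"dx": 0,"dy": 0.1,"dz": 0,"wx": 0,"wy": 0,"wz": 0,"hand": 1.2},
    {"dx": 0,"dy": 0.1,"dz": 0,"wx": 0,"wy": 0,"wz": 0,"hand": 0.5},
    {"dx": 0,"dy": 0.1,"dz": 0,"wx": 0,"wy": 0,"wz": 0,"hand": 0},
    {"dx": 0,"dy": 0.1,"dz": 0,"wx": 0,"wy": 0,"wz": 0,"hand": 0},
    {"dx": 0,"dy": 0.1,"dz": 0,"wx": 0,"wy": 0,"wz": 0,"hand": 0},
    {"dx": 0,"dy": 0.1,"dz": 0,"wx": 0,"wy": 0,"wz": 0,"hand": 0}
  ],
  "newtons": 80
}}

```text
time_s: 3.83
tcp_pos: [0.5496, 0.2027, 0.1708]
tool_rot: [-90.0, 0.0, -13.7]
contact_force: [0.4, -1.5, -2.1]
width: 0.0128
```

```bash
python3 go.py .5495 .2025 .171 -13.75; python3 - <<'E'
from h import *
d=snap("scene"); crop(d,330,180,100,125,5,"s4.png")
E
```

```text
t 3.83 tcp [0.5496 0.2027 0.1708] [-90.04   0.   -13.69] F [ 0.4 -1.5 -2.1] w 0.0128
d cm [-0.01 -0.02 -0.02] w [ 0.04  0.06 -0.  ]
```

View pics/s4.png

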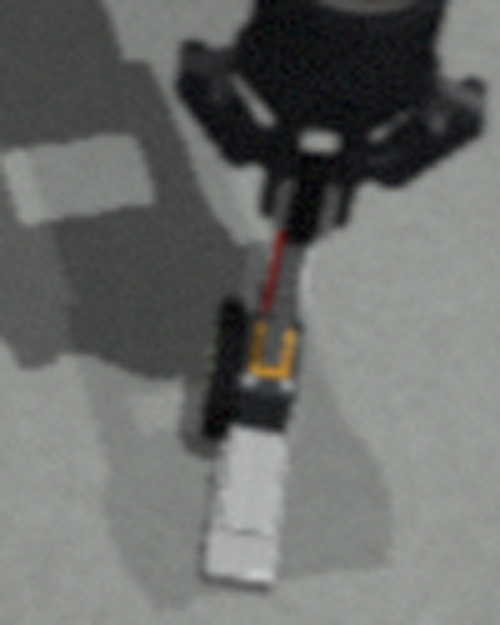

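Emit:
{"api": "apply_moves", "payload": {
  "rows": [
    {"dx": 0,"dy": -0.3,"dz": 0,"wx": 0,"wy": 0,"wz": 0,"hand": 0},
    {"dx": 0,"dy": -1,"dz": 0,"wx": 0,"wy": 0,"wz": 0,"hand": 0},
    {"dx": 0,"dy": -2.2,"dz": 0,"wx": 0,"wy": 0,"wz": 0,"hand": 0},
    {"dx": 0,"dy": -4,"dz": 0,"wx": 0,"wy": 0,"wz": 0,"hand": 0},
    {"dx": 0,"dy": -6,"dz": 0,"wx": 0,"wy": 0,"wz": 0,"hand": 0},
    {"dx": 0,"dy": -8.2,"dz": 0,"wx": 0,"wy": 0,"wz": 0,"hand": 0},
    {"dx": 0,"dy": -10.4,"dz": 0,"wx": 0,"wy": 0,"wz": 0,"hand": 0},
    {"dx": 0,"dy": -12,"dz": 0,"wx": 0,"wy": 0,"wz": 0,"hand": 0}
  ]
}}

```text
time_s: 4.55
tcp_pos: [0.5493, 0.2029, 0.2927]
tool_rot: [-90.0, -0.0, -13.7]
contact_force: [0.7, 0.3, -6.7]
width: 0.0131
```

```bash
python3 go.py .540 -.128 .30 -78.65; python3 - <<'E'
from h import *
d=snap("scene"); crop(d,320,90,130,190,3,"s5.png")
E
```

```text
t 4.55 tcp [0.5493 0.2029 0.2927] [-9.002e+01 -1.000e-02 -1.368e+01] F [ 0.7  0.3 -6.7] w 0.0131
d cm [  6.92  -0.72 -32.37] w [1.000e-02 6.497e+01 2.000e-02]
```

View pics/s5.png

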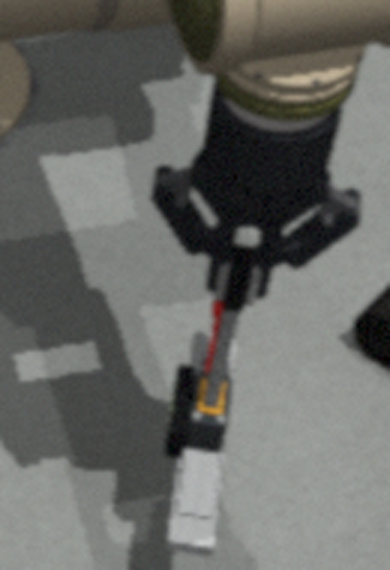

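Emit:
{"api": "apply_moves", "payload": {
  "rows": [
    {"dx": 0.2,"dy": -0.7,"dz": -0.8,"wx": 0,"wy": 1.5,"wz": 0,"hand": 0},
    {"dx": 0.5,"dy": -1.2,"dz": -2.2,"wx": 0,"wy": 4.5,"wz": 0,"hand": 0},
    {"dx": 1,"dy": -1.7,"dz": -4.2,"wx": 0,"wy": 8.5,"wz": 0,"hand": 0},
    {"dx": 1.5,"dy": -1.7,"dz": -6.6,"wx": 0,"wy": 13.5,"wz": 0,"hand": 0},
    {"dx": 2,"dy": -1.7,"dz": -9.2,"wx": 0,"wy": 18.5,"wz": 0,"hand": 0},
    {"dx": 2.5,"dy": -1.7,"dz": -11.8,"wx": 0,"wy": 23.5,"wz": 0,"hand": 0},
    {"dx": 3,"dy": -1.7,"dz": -14.4,"wx": 0,"wy": 28.5,"wz": 0,"hand": 0},
    {"dx": 3.5,"dy": -1.7,"dz": -17,"wx": 0,"wy": 33.5,"wz": 0,"hand": 0}
  ]
}}

```text
time_s: 5.27
tcp_pos: [0.5428, 0.0279, 0.3116]
tool_rot: [-89.9, -0.1, -47.5]
contact_force: [0.6, -0.0, -6.7]
width: 0.013
```

```bash
python3 go.py .540 -.128 .31 -78.65
```

```text
t 5.27 tcp [0.5428 0.0279 0.3116] [-8.988e+01 -7.000e-02 -4.750e+01] F [ 0.6 -0.  -6.7] w 0.013
d cm [ 11.3    0.15 -10.74] w [-1.400e-01  3.115e+01  3.000e-02]
```

Emit:
{"api": "apply_moves", "payload": {
  "rows": [
    {"dx": 1.6,"dy": 0,"dz": -1.7,"wx": 0,"wy": 4.8,"wz": 0,"hand": 0},
    {"dx": 3.4,"dy": 0,"dz": -3.5,"wx": 0,"wy": 9.8,"wz": 0,"hand": 0},
    {"dx": 5.2,"dy": 0.1,"dz": -5.2,"wx": 0,"wy": 14.8,"wz": 0,"hand": 0},
    {"dx": 7.1,"dy": 0.1,"dz": -6.9,"wx": 0,"wy": 19.8,"wz": 0,"hand": 0},
    {"dx": 8.8,"dy": 0.1,"dz": -8.5,"wx": 0,"wy": 24.4,"wz": 0,"hand": 0},
    {"dx": 10.2,"dy": 0.1,"dz": -9.8,"wx": 0,"wy": 28.2,"wz": 0,"hand": 0},
    {"dx": 11.1,"dy": 0.1,"dz": -10.6,"wx": 0,"wy": 30.6,"wz": 0,"hand": 0},
    {"dx": 11.3,"dy": 0.1,"dz": -10.7,"wx": -0.1,"wy": 31.1,"wz": 0,"hand": 0}
  ]
}}

```text
time_s: 5.93
tcp_pos: [0.5398, -0.1298, 0.3096]
tool_rot: [-90.1, -0.0, -78.9]
contact_force: [-0.1, 0.6, -6.8]
width: 0.0133
```

```bash
python3 go.py .540 -.128 .29 -78.65; python3 - <<'E'
from h import *
d=snap("scene"); crop(d,170,120,190,230,3,"s6.png")
d=snap("top"); crop(d,290,150,160,160,4,"t6.png")
E
```

```text
t 5.93 tcp [ 0.5398 -0.1298  0.3096] [-9.006e+01 -1.000e-02 -7.888e+01] F [-0.1  0.6 -6.8] w 0.0133
d cm [-0.18  1.96  0.06] w [ 0.06 -0.23  0.01]
```

View pics/s6.png

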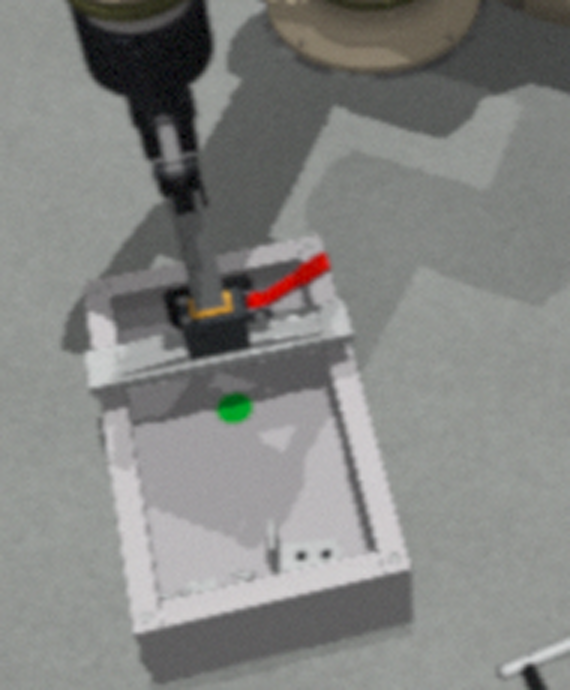

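View pics/t6.png

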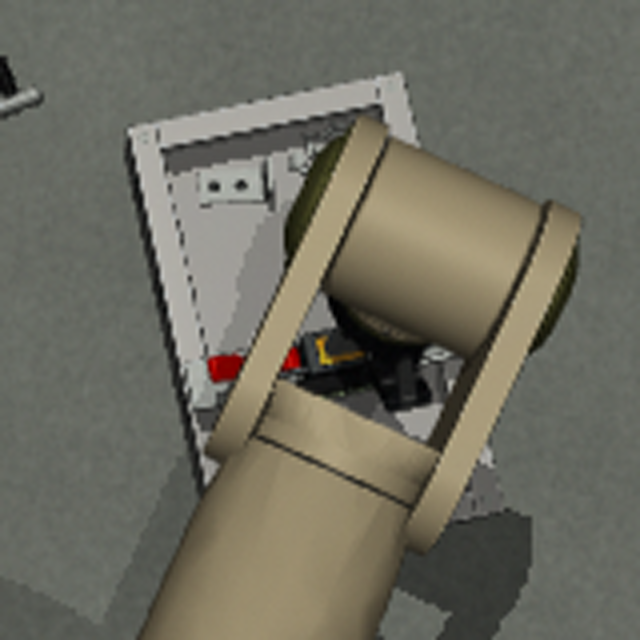

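```bash
cat > ov.py <<'E'
from h import *
import sys
def overlay(x,y,zs,yaw,u0,v0,w,h,k,name,cam="scene",extra=None):
    d=snap(cam); im=cv2.resize(d["color"][v0:v0+h,u0:u0+w,::-1],None,fx=k,fy=k,interpolation=cv2.INTER_CUBIC)
    c,s=np.cos(np.radians(yaw)),np.sin(np.radians(yaw))
    W=lambda l:np.array([x+c*l[0]-s*l[1],y+s*l[0]+c*l[1],zs+l[2]])
    for b in [(-.017,.017,-.1,.1,0,.014),(-.014,.014,-.024,.024,.06,.06)]:
        q=[(b[0],b[2]),(b[1],b[2]),(b[1],b[3]),(b[0],b[3])]
        for z in b[4:]:
            P=np.array([(px(d,W((*a,z)))-[u0,v0]+.5)*k-.5 for a in q]).round().astype(int)
            cv2.polylines(im,[P],True,(255,0,0),1)
    cv2.imwrite("pics/"+name,im)
if __name__=="__main__":
    a=sys.argv; overlay(*map(float,a[1:5]),*map(int,a[5:10]),a[10],*(a[11:]))
E
python3 ov.py .5398 -.1298 .1366 11.12 190 190 110 80 7 s7.png
```

```text
(no output)
```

View pics/s7.png

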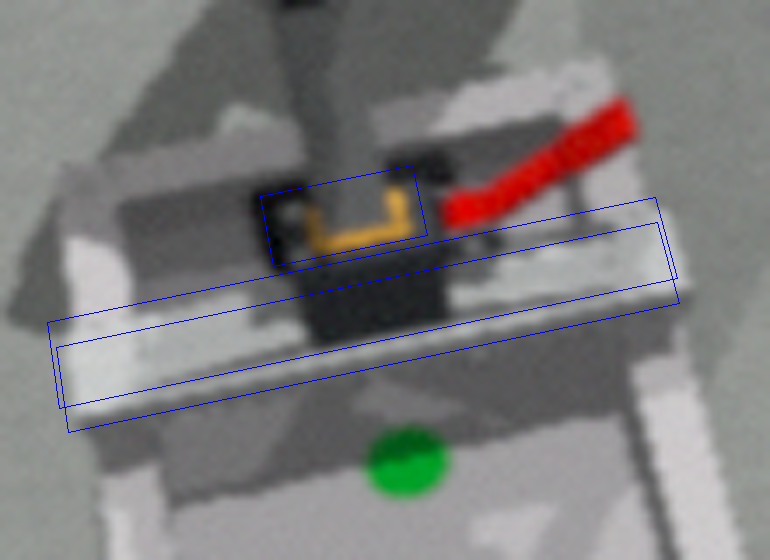

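Emit:
{"api": "apply_moves", "payload": {
  "rows": [
    {"dx": -0.1,"dy": 0.4,"dz": 0.05,"wx": 0,"wy": -0.2,"wz": 0,"hand": 0},
    {"dx": -0.2,"dy": 1,"dz": 0.05,"wx": 0,"wy": -0.2,"wz": 0,"hand": 0},
    {"dx": -0.2,"dy": 1.7,"dz": 0.05,"wx": 0,"wy": -0.2,"wz": 0,"hand": 0},
    {"dx": -0.2,"dy": 2.3,"dz": 0.05,"wx": 0,"wy": -0.2,"wz": 0,"hand": 0},
    {"dx": -0.2,"dy": 2.8,"dz": 0.05,"wx": 0,"wy": -0.2,"wz": 0,"hand": 0},
    {"dx": -0.2,"dy": 3.1,"dz": 0.05,"wx": 0,"wy": -0.2,"wz": 0,"hand": 0},
    {"dx": -0.2,"dy": 3.2,"dz": 0.05,"wx": 0,"wy": -0.2,"wz": 0,"hand": 0},
    {"dx": -0.2,"dy": 3.2,"dz": 0.05,"wx": 0,"wy": -0.2,"wz": 0,"hand": 0}
  ]
}}

```text
time_s: 6.75
tcp_pos: [0.5402, -0.1248, 0.2779]
tool_rot: [-90.0, 0.1, -78.3]
contact_force: [0.5, -0.1, -7.0]
width: 0.0131
```

```bash
python3 go.py .540 -.128 .277 -78.65; python3 ov.py .540 -.128 .104 11.35 190 190 110 80 7 s8.png;  python3 ov.py .540 -.128 .104 11.35 320 210 110 80 7 t8.png top
```

```text
t 6.75 tcp [ 0.5402 -0.1248  0.2779] [-9.001e+01  6.000e-02 -7.832e+01] F [ 0.5 -0.1 -7. ] w 0.0131
d cm [ 0.31  0.09 -0.09] w [ 0.01  0.33 -0.06]
```

View pics/s8.png

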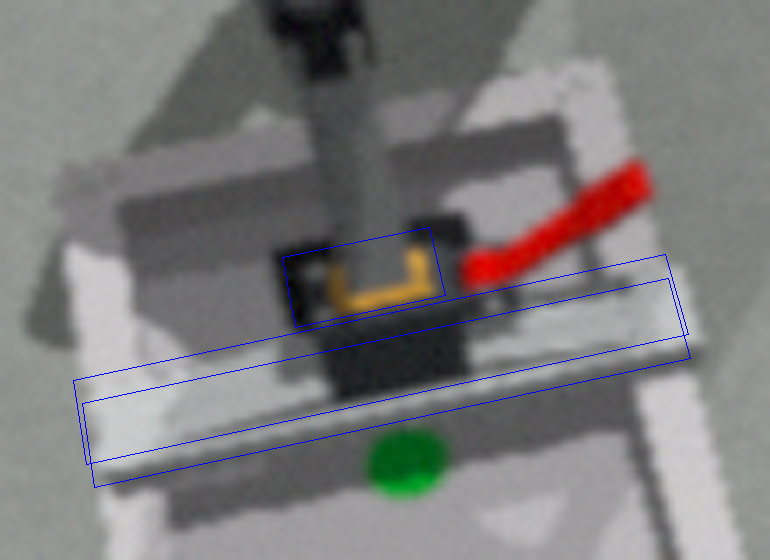

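View pics/t8.png

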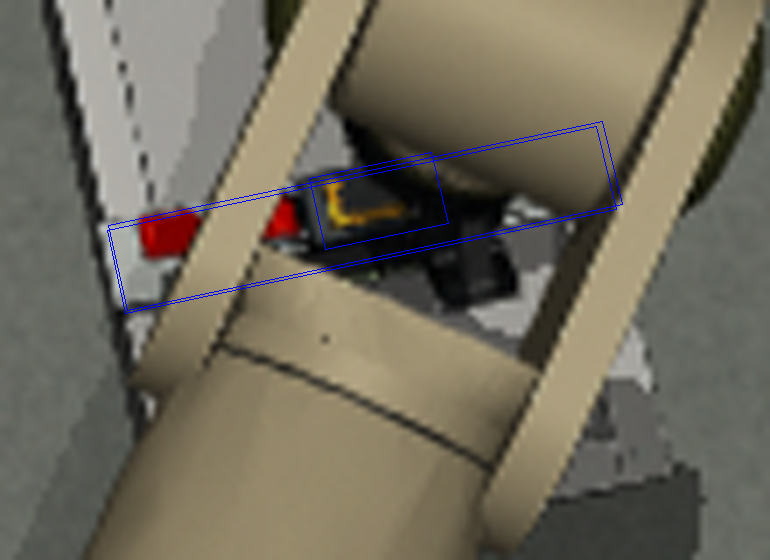

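```bash
python3 ov.py .5402 -.1248 .105 11.68 195 225 60 45 13 s9a.png; python3 ov.py .5402 -.1248 .105 11.68 235 215 60 45 13 s9b.png
```

```text
(no output)
```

View pics/s9a.png

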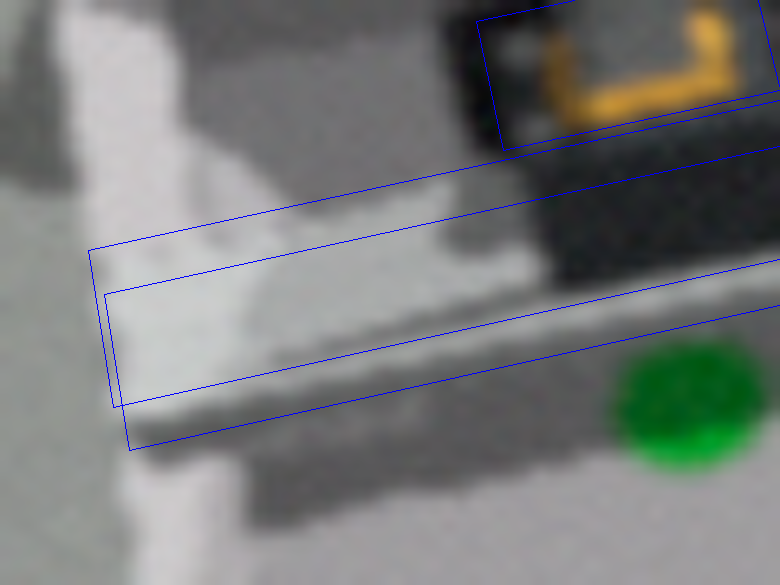

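View pics/s9b.png

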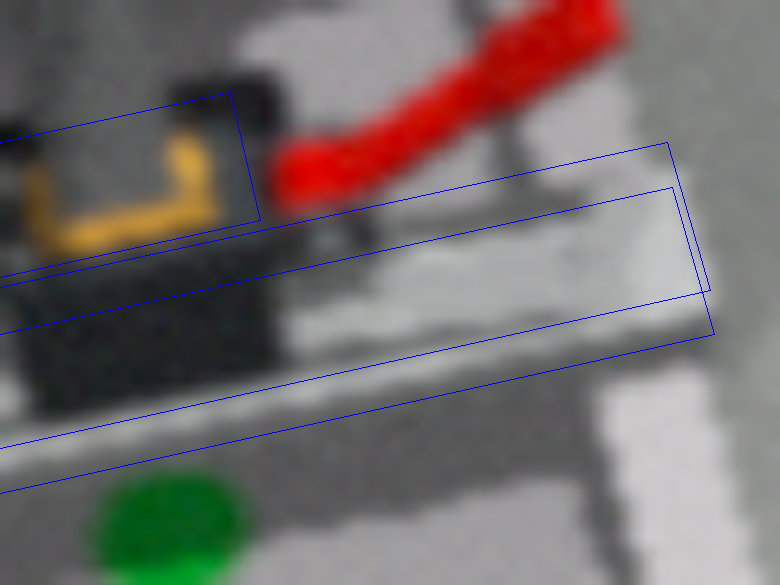

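Emit:
{"api": "apply_moves", "payload": {
  "rows": [
    {"dx": 0.1,"dy": 0,"dz": -0.05,"wx": 0,"wy": 0.2,"wz": 0,"hand": 0},
    {"dx": 0.2,"dy": 0.1,"dz": -0.05,"wx": 0,"wy": 0.3,"wz": 0,"hand": 0},
    {"dx": 0.2,"dy": 0.2,"dz": -0.05,"wx": 0,"wy": 0.3,"wz": 0,"hand": 0},
    {"dx": 0.2,"dy": 0.3,"dz": -0.05,"wx": 0,"wy": 0.3,"wz": 0,"hand": 0},
    {"dx": 0.2,"dy": 0.4,"dz": -0.05,"wx": 0,"wy": 0.3,"wz": 0,"hand": 0},
    {"dx": 0.2,"dy": 0.4,"dz": -0.05,"wx": 0,"wy": 0.3,"wz": 0,"hand": 0},
    {"dx": 0.2,"dy": 0.4,"dz": -0.05,"wx": 0,"wy": 0.3,"wz": 0,"hand": 0},
    {"dx": 0.2,"dy": 0.4,"dz": -0.05,"wx": 0,"wy": 0.3,"wz": 0,"hand": 0}
  ]
}}

```text
time_s: 7.62
tcp_pos: [0.5403, -0.1269, 0.2745]
tool_rot: [-90.0, 0.0, -78.6]
contact_force: [-0.8, 0.3, -4.8]
width: 0.0129
```

```bash
python3 go.py .5398 -.127 .27 -78.65; python3 ov.py .5398 -.127 .101 11.35 195 222 60 45 13 s10a.png; python3 ov.py .5398 -.127 .101 11.35 235 215 60 45 13 s10b.png
```

```text
t 7.62 tcp [ 0.5403 -0.1269  0.2745] [-8.995e+01  2.000e-02 -7.862e+01] F [-0.8  0.3 -4.8] w 0.0129
d cm [-0.    0.45 -0.05] w [-0.05  0.03 -0.02]
```

View pics/s10a.png

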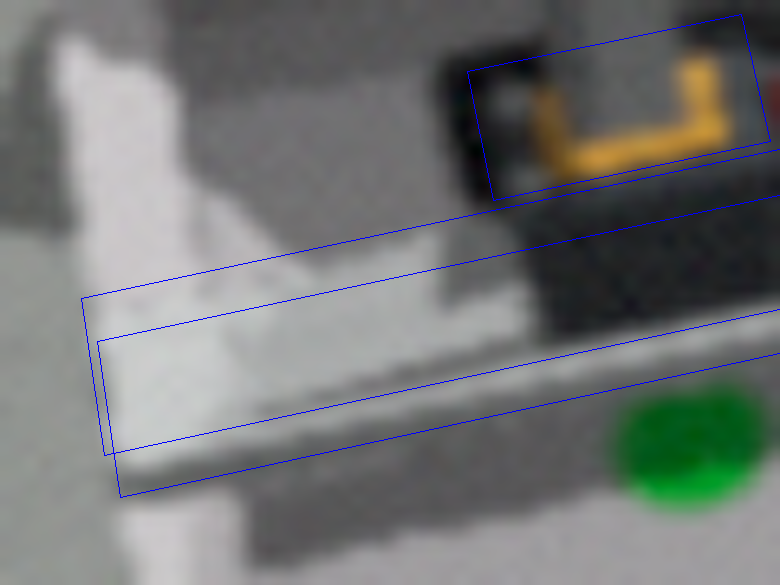

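View pics/s10b.png

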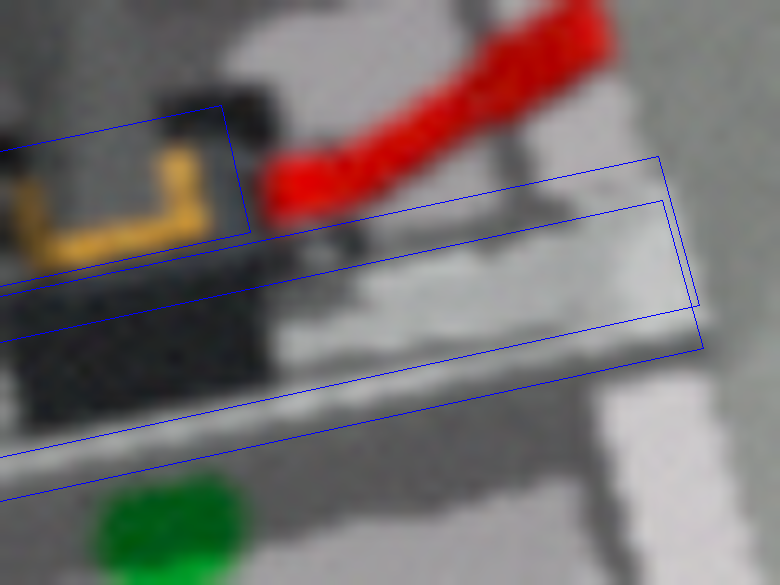

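Emit:
{"api": "apply_moves", "payload": {
  "rows": [
    {"dx": 0,"dy": 0.05,"dz": -0.05,"wx": 0,"wy": 0,"wz": 0,"hand": 0},
    {"dx": 0,"dy": 0.1,"dz": -0.05,"wx": 0,"wy": 0,"wz": 0,"hand": 0},
    {"dx": 0,"dy": 0.15,"dz": -0.05,"wx": 0,"wy": 0,"wz": 0,"hand": 0},
    {"dx": 0,"dy": 0.2,"dz": -0.05,"wx": 0,"wy": 0,"wz": 0,"hand": 0},
    {"dx": 0,"dy": 0.25,"dz": -0.05,"wx": 0,"wy": 0,"wz": 0,"hand": 0},
    {"dx": 0,"dy": 0.3,"dz": -0.05,"wx": 0,"wy": 0,"wz": 0,"hand": 0},
    {"dx": 0,"dy": 0.3,"dz": -0.05,"wx": 0,"wy": 0,"wz": 0,"hand": 0},
    {"dx": 0,"dy": 0.3,"dz": -0.05,"wx": 0,"wy": 0,"wz": 0,"hand": 0}
  ]
}}

```text
time_s: 8.38
tcp_pos: [0.54, -0.1271, 0.2717]
tool_rot: [-89.9, -0.0, -78.6]
contact_force: [-0.3, 0.4, 0.9]
width: 0.0132
```

```bash
python3 go.py .5398 -.127 .27 -78.65
```

```text
t 8.38 tcp [ 0.54   -0.1271  0.2717] [-89.91  -0.   -78.62] F [-0.3  0.4  0.9] w 0.0132
d cm [-0.01  0.17 -0.01] w [-0.09  0.03 -0.  ]
```

Emit:
{"api": "apply_moves", "payload": {
  "rows": [
    {"dx": 0,"dy": 0.4,"dz": 0,"wx": 0,"wy": 0,"wz": 0,"hand": 0},
    {"dx": 0,"dy": 1,"dz": 0,"wx": 0,"wy": 0,"wz": 0,"hand": 0},
    {"dx": 0,"dy": 1.7,"dz": 0,"wx": 0,"wy": 0,"wz": 0,"hand": 0},
    {"dx": 0,"dy": 2.4,"dz": 0,"wx": 0,"wy": 0,"wz": 0,"hand": 0},
    {"dx": 0,"dy": 3.1,"dz": 0,"wx": 0,"wy": 0,"wz": 0,"hand": 0},
    {"dx": 0,"dy": 3.6,"dz": 0,"wx": 0,"wy": 0,"wz": 0,"hand": 0},
    {"dx": 0,"dy": 3.8,"dz": 0,"wx": 0,"wy": 0,"wz": 0,"hand": 0},
    {"dx": 0,"dy": 3.9,"dz": 0,"wx": 0,"wy": 0,"wz": 0,"hand": 0}
  ]
}}

```text
time_s: 9.05
tcp_pos: [0.54, -0.1271, 0.2322]
tool_rot: [-89.9, 0.0, -78.6]
contact_force: [-0.0, 1.0, 0.7]
width: 0.013
```

```bash
python3 go.py .5398 -.127 .22 -78.65; python3 ov.py .540 -.127 .095 11.35 190 190 110 80 7 s11.png
```

```text
t 9.05 tcp [ 0.54   -0.1271  0.2322] [-8.995e+01  2.000e-02 -7.862e+01] F [-0.   1.   0.7] w 0.013
d cm [-0.01  1.22 -0.02] w [-0.05  0.03 -0.02]
```

View pics/s11.png

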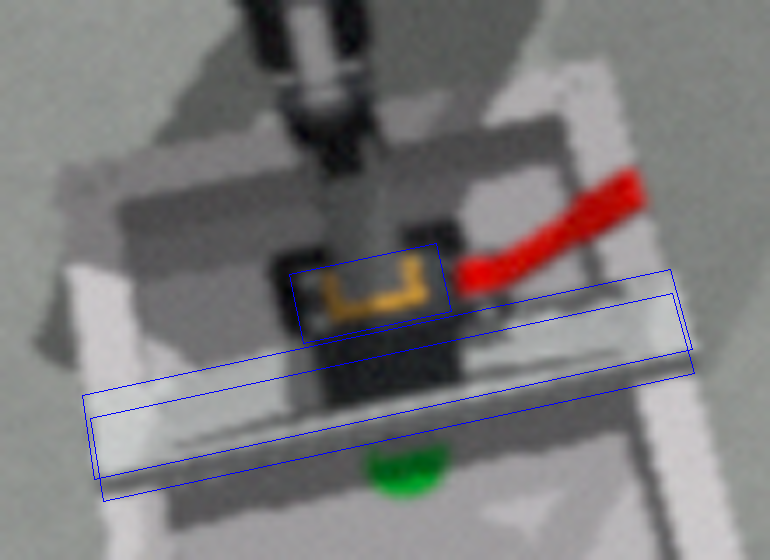

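Emit:
{"api": "apply_moves", "payload": {
  "rows": [
    {"dx": 0,"dy": 0.15,"dz": 0,"wx": 0,"wy": 0,"wz": 0,"hand": 0},
    {"dx": 0,"dy": 0.3,"dz": 0,"wx": 0,"wy": 0,"wz": 0,"hand": 0},
    {"dx": 0,"dy": 0.45,"dz": 0,"wx": 0,"wy": 0,"wz": 0,"hand": 0},
    {"dx": 0,"dy": 0.6,"dz": 0,"wx": 0,"wy": 0,"wz": 0,"hand": 0},
    {"dx": 0,"dy": 0.7,"dz": 0,"wx": 0,"wy": 0,"wz": 0,"hand": 0},
    {"dx": 0,"dy": 0.8,"dz": 0,"wx": 0,"wy": 0,"wz": 0,"hand": 0},
    {"dx": 0,"dy": 0.9,"dz": 0,"wx": 0,"wy": 0,"wz": 0,"hand": 0},
    {"dx": 0,"dy": 0.9,"dz": 0,"wx": 0,"wy": 0,"wz": 0,"hand": 0}
  ]
}}

```text
time_s: 9.77
tcp_pos: [0.54, -0.1271, 0.223]
tool_rot: [-90.0, 0.0, -78.6]
contact_force: [1.5, -0.6, -0.4]
width: 0.013
```

```bash
python3 go.py .5398 -.127 .22 -78.65
```

```text
t 9.77 tcp [ 0.54   -0.1271  0.223 ] [-8.996e+01  3.000e-02 -7.862e+01] F [ 1.5 -0.6 -0.4] w 0.013
d cm [-0.01  0.3  -0.01] w [-0.04  0.03 -0.03]
```

Emit:
{"api": "apply_moves", "payload": {
  "rows": [
    {"dx": 0,"dy": 0.05,"dz": 0,"wx": 0,"wy": 0,"wz": 0,"hand": 0},
    {"dx": 0,"dy": 0.1,"dz": 0,"wx": 0,"wy": 0,"wz": 0,"hand": 0},
    {"dx": 0,"dy": 0.15,"dz": 0,"wx": 0,"wy": 0,"wz": 0,"hand": 0},
    {"dx": 0,"dy": 0.2,"dz": 0,"wx": 0,"wy": 0,"wz": 0,"hand": 0},
    {"dx": 0,"dy": 0.25,"dz": 0,"wx": 0,"wy": 0,"wz": 0,"hand": 0},
    {"dx": 0,"dy": 0.3,"dz": 0,"wx": 0,"wy": 0,"wz": 0,"hand": 0},
    {"dx": 0,"dy": 0.3,"dz": 0,"wx": 0,"wy": 0,"wz": 0,"hand": 0},
    {"dx": 0,"dy": 0.3,"dz": 0,"wx": 0,"wy": 0,"wz": 0,"hand": 0}
  ]
}}

```text
time_s: 10.43
tcp_pos: [0.54, -0.1271, 0.2199]
tool_rot: [-90.0, 0.0, -78.6]
contact_force: [0.7, -0.4, 0.5]
width: 0.0129
```

```bash
python3 go.py .5398 -.127 .22 -78.65
```

```text
t 10.43 tcp [ 0.54   -0.1271  0.2199] [-8.996e+01  3.000e-02 -7.862e+01] F [ 0.7 -0.4  0.5] w 0.0129
d cm [-0.01 -0.01 -0.01] w [-0.04  0.03 -0.03]
```

Emit:
{"api": "apply_moves", "payload": {
  "rows": [
    {"dx": 0,"dy": 0.04,"dz": 0,"wx": 0,"wy": 0,"wz": 0,"hand": 0},
    {"dx": 0,"dy": 0.08,"dz": 0,"wx": 0,"wy": 0,"wz": 0,"hand": 0},
    {"dx": 0,"dy": 0.12,"dz": 0,"wx": 0,"wy": 0,"wz": 0,"hand": 0},
    {"dx": 0,"dy": 0.16,"dz": 0,"wx": 0,"wy": 0,"wz": 0,"hand": 0},
    {"dx": 0,"dy": 0.2,"dz": 0,"wx": 0,"wy": 0,"wz": 0,"hand": 0},
    {"dx": 0,"dy": 0.2,"dz": 0,"wx": 0,"wy": 0,"wz": 0,"hand": 0},
    {"dx": 0,"dy": 0.2,"dz": 0,"wx": 0,"wy": 0,"wz": 0,"hand": 0},
    {"dx": 0,"dy": 0.2,"dz": 0,"wx": 0,"wy": 0,"wz": 0,"hand": 0}
  ]
}}

```text
time_s: 11.1
tcp_pos: [0.54, -0.1271, 0.2178]
tool_rot: [-90.0, 0.0, -78.6]
contact_force: [0.4, 0.4, -0.0]
width: 0.0131
```

```bash
python3 go.py .5398 -.127 .22 -78.65
```

```text
t 11.1 tcp [ 0.54   -0.1271  0.2178] [-8.996e+01  4.000e-02 -7.862e+01] F [ 0.4  0.4 -0. ] w 0.0131
d cm [-0.01 -0.22 -0.02] w [-0.04  0.03 -0.04]
```

Emit:
{"api": "apply_moves", "payload": {
  "rows": [
    {"dx": 0,"dy": 0.05,"dz": 0,"wx": 0,"wy": 0,"wz": 0,"hand": 0},
    {"dx": 0,"dy": 0.1,"dz": 0,"wx": 0,"wy": 0,"wz": 0,"hand": 0},
    {"dx": 0,"dy": 0.15,"dz": 0,"wx": 0,"wy": 0,"wz": 0,"hand": 0},
    {"dx": 0,"dy": 0.2,"dz": 0,"wx": 0,"wy": 0,"wz": 0,"hand": 0},
    {"dx": 0,"dy": 0.25,"dz": 0,"wx": 0,"wy": 0,"wz": 0,"hand": 0},
    {"dx": 0,"dy": 0.25,"dz": 0,"wx": 0,"wy": 0,"wz": 0,"hand": 0},
    {"dx": 0,"dy": 0.25,"dz": 0,"wx": 0,"wy": 0,"wz": 0,"hand": 0},
    {"dx": 0,"dy": 0.25,"dz": 0,"wx": 0,"wy": 0,"wz": 0,"hand": 0}
  ]
}}

```text
time_s: 11.77
tcp_pos: [0.5402, -0.1271, 0.217]
tool_rot: [-89.9, -0.1, -78.6]
contact_force: [-2.5, 0.5, 12.7]
width: 0.0132
```

```bash
python3 go.py .5398 -.127 .22 -78.65
```

```text
t 11.77 tcp [ 0.5402 -0.1271  0.217 ] [-8.985e+01 -5.000e-02 -7.862e+01] F [-2.5  0.5 12.7] w 0.0132
d cm [-0.02 -0.3  -0.04] w [-0.15  0.03  0.05]
```

Emit:
{"api": "apply_moves", "payload": {
  "rows": [
    {"dx": 0,"dy": 0.1,"dz": 0,"wx": 0,"wy": 0,"wz": 0,"hand": 0},
    {"dx": 0,"dy": 0.04,"dz": 0,"wx": 0,"wy": 0,"wz": 0,"hand": 0},
    {"dx": 0,"dy": 0.04,"dz": 0,"wx": 0,"wy": 0,"wz": 0,"hand": 0},
    {"dx": 0,"dy": 0.04,"dz": 0,"wx": 0,"wy": 0,"wz": 0,"hand": 0},
    {"dx": 0,"dy": 0.04,"dz": 0,"wx": 0,"wy": 0,"wz": 0,"hand": 0},
    {"dx": 0,"dy": 0.04,"dz": 0,"wx": 0,"wy": 0,"wz": 0,"hand": 0},
    {"dx": 0,"dy": 0.04,"dz": 0,"wx": 0,"wy": 0,"wz": 0,"hand": 0},
    {"dx": 0,"dy": 0.04,"dz": 0,"wx": 0,"wy": 0,"wz": 0,"hand": 0}
  ]
}}

```text
time_s: 12.43
tcp_pos: [0.5401, -0.1271, 0.2171]
tool_rot: [-89.8, -0.1, -78.6]
contact_force: [-0.9, 1.4, 7.7]
width: 0.0131
```

```bash
python3 go.py .5398 -.127 .22 -78.65;python3 ov.py .540 -.127 .095 11.35 195 222 60 45 13 s12a.png; python3 ov.py .540 -.127 .095 11.35 235 215 60 45 13 s12b.png
```

```text
t 12.43 tcp [ 0.5401 -0.1271  0.2171] [-8.985e+01 -6.000e-02 -7.861e+01] F [-0.9  1.4  7.7] w 0.0131
d cm [-0.02 -0.29 -0.03] w [-0.15  0.04  0.06]
```

View pics/s12a.png

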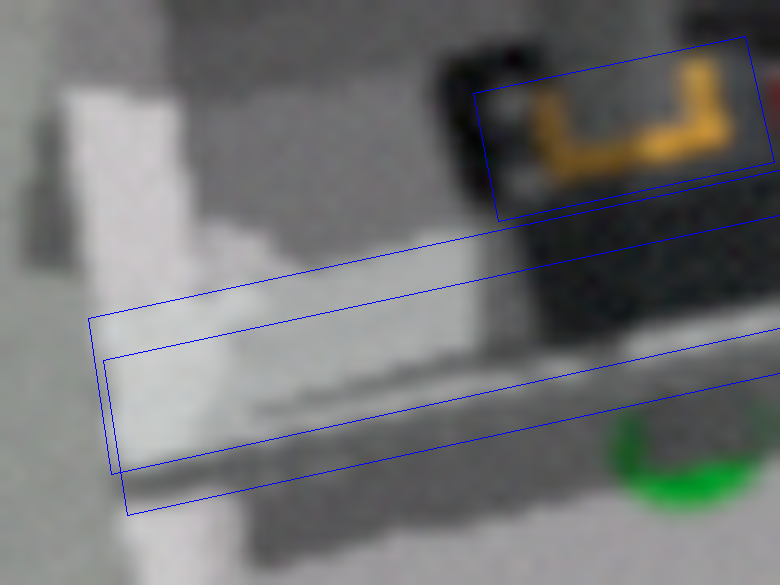

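View pics/s12b.png

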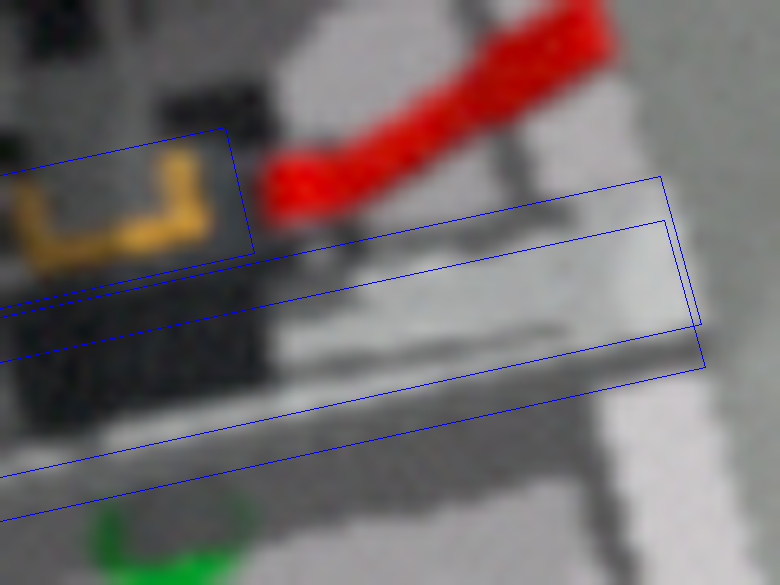

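Emit:
{"api": "apply_moves", "payload": {
  "rows": [
    {"dx": 0,"dy": 0.02,"dz": 0,"wx": 0,"wy": 0,"wz": 0,"hand": 0.5},
    {"dx": 0,"dy": 0.02,"dz": 0,"wx": 0,"wy": 0,"wz": 0,"hand": 1.4},
    {"dx": 0,"dy": 0.02,"dz": 0,"wx": 0,"wy": 0,"wz": 0,"hand": 1.8},
    {"dx": 0,"dy": 0.02,"dz": 0,"wx": 0,"wy": 0,"wz": 0,"hand": 2.5},
    {"dx": 0,"dy": 0.02,"dz": 0,"wx": 0,"wy": 0,"wz": 0,"hand": 3.5},
    {"dx": 0,"dy": 0.02,"dz": 0,"wx": 0,"wy": 0,"wz": 0,"hand": 4},
    {"dx": 0,"dy": 0.02,"dz": 0,"wx": 0,"wy": 0,"wz": 0,"hand": 4},
    {"dx": 0,"dy": 0.02,"dz": 0,"wx": 0,"wy": 0,"wz": 0,"hand": 4}
  ]
}}

```text
time_s: 13.2
tcp_pos: [0.5401, -0.1271, 0.2167]
tool_rot: [-89.9, -0.1, -78.6]
contact_force: [-0.1, -0.1, -0.1]
width: 0.0398
```

```bash
python3 go.py .5398 -.127 .29 -78.65;python3 ov.py .540 -.127 .095 11.35 195 170 100 100 6 s13.png
```

```text
t 13.2 tcp [ 0.5401 -0.1271  0.2167] [-8.986e+01 -5.000e-02 -7.862e+01] F [-0.1 -0.1 -0.1] w 0.0398
d cm [-0.01 -7.33 -0.01] w [-0.14  0.03  0.05]
```

View pics/s13.png

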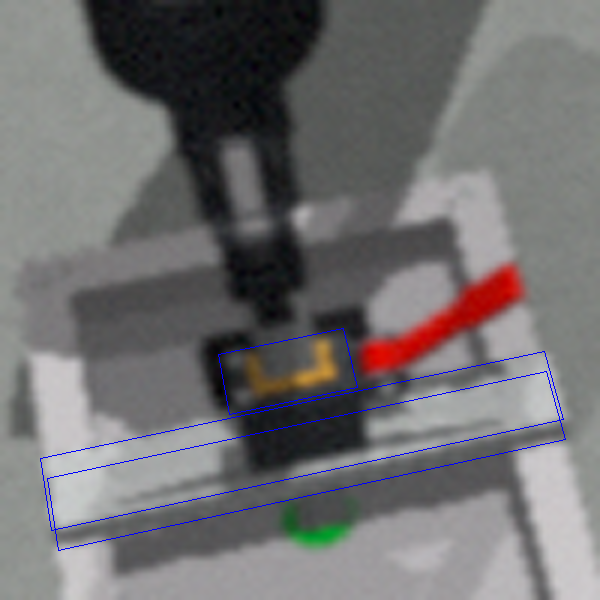

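Emit:
{"api": "apply_moves", "payload": {
  "rows": [
    {"dx": 0,"dy": -0.4,"dz": 0,"wx": 0,"wy": 0,"wz": 0,"hand": 4},
    {"dx": 0,"dy": -1.2,"dz": 0,"wx": 0,"wy": 0,"wz": 0,"hand": 4},
    {"dx": 0,"dy": -2.4,"dz": 0,"wx": 0,"wy": 0,"wz": 0,"hand": 4},
    {"dx": 0,"dy": -3.6,"dz": 0,"wx": 0,"wy": 0,"wz": 0,"hand": 4},
    {"dx": 0,"dy": -4.8,"dz": 0,"wx": 0,"wy": 0,"wz": 0,"hand": 4},
    {"dx": 0,"dy": -5.7,"dz": 0,"wx": 0,"wy": 0,"wz": 0,"hand": 4},
    {"dx": 0,"dy": -6.1,"dz": 0,"wx": 0,"wy": 0,"wz": 0,"hand": 4},
    {"dx": 0,"dy": -6.1,"dz": 0,"wx": 0,"wy": 0,"wz": 0,"hand": 1}
  ],
  "newtons": 40
}}

```text
time_s: 13.92
tcp_pos: [0.5402, -0.1272, 0.2789]
tool_rot: [-89.8, -0.1, -78.6]
contact_force: [0.4, -0.6, -0.4]
width: 0.0291
```

```bash
python3 go.py .540 -.127 .26 -78.65
```

```text
t 13.92 tcp [ 0.5402 -0.1272  0.2789] [-89.77  -0.12 -78.61] F [ 0.4 -0.6 -0.4] w 0.0291
d cm [-0.02  1.89 -0.02] w [-0.23  0.04  0.12]
```

Close the fingers and come down just above the probe top.

Emit:
{"api": "apply_moves", "payload": {
  "rows": [
    {"dx": 0,"dy": 0,"dz": 0,"wx": -0.2,"wy": 0,"wz": 0.1,"hand": 0},
    {"dx": 0,"dy": 0,"dz": 0,"wx": -0.2,"wy": 0,"wz": 0.1,"hand": 0},
    {"dx": 0,"dy": 0,"dz": 0,"wx": -0.2,"wy": 0,"wz": 0.1,"hand": 0},
    {"dx": 0,"dy": 0,"dz": 0,"wx": -0.2,"wy": 0,"wz": 0.1,"hand": 0},
    {"dx": 0,"dy": 0.6,"dz": 0,"wx": -0.2,"wy": 0,"wz": 0.1,"hand": 0},
    {"dx": 0,"dy": 1.3,"dz": 0,"wx": -0.2,"wy": 0,"wz": 0.1,"hand": 0},
    {"dx": 0,"dy": 1.9,"dz": 0,"wx": -0.2,"wy": 0,"wz": 0.1,"hand": 0},
    {"dx": 0,"dy": 2.1,"dz": 0,"wx": -0.2,"wy": 0,"wz": 0.1,"hand": 0}
  ]
}}

```text
time_s: 14.58
tcp_pos: [0.5399, -0.127, 0.2563]
tool_rot: [-90.1, 0.1, -78.6]
contact_force: [0.9, -0.3, -0.5]
width: 0.0004
```

```bash
python3 go.py .540 -.127 .25 -78.65
```

```text
t 14.58 tcp [ 0.5399 -0.127   0.2563] [-9.008e+01  6.000e-02 -7.861e+01] F [ 0.9 -0.3 -0.5] w 0.0004
d cm [0.   0.63 0.02] w [ 0.08  0.04 -0.06]
```

Emit:
{"api": "apply_moves", "payload": {
  "rows": [
    {"dx": 0,"dy": 0.1,"dz": 0,"wx": 0,"wy": 0,"wz": 0,"hand": 0},
    {"dx": 0,"dy": 0.2,"dz": 0,"wx": 0,"wy": 0,"wz": 0,"hand": 0},
    {"dx": 0,"dy": 0.3,"dz": 0,"wx": 0,"wy": 0,"wz": 0,"hand": 0},
    {"dx": 0,"dy": 0.38,"dz": 0,"wx": 0,"wy": 0,"wz": 0,"hand": 0},
    {"dx": 0,"dy": 0.44,"dz": 0,"wx": 0,"wy": 0,"wz": 0,"hand": 0},
    {"dx": 0,"dy": 0.48,"dz": 0,"wx": 0,"wy": 0,"wz": 0,"hand": 0},
    {"dx": 0,"dy": 0.5,"dz": 0,"wx": 0,"wy": 0,"wz": 0,"hand": 0},
    {"dx": 0,"dy": 0.5,"dz": 0,"wx": 0,"wy": 0,"wz": 0,"hand": 0}
  ]
}}

```text
time_s: 15.25
tcp_pos: [0.5398, -0.127, 0.2513]
tool_rot: [-90.1, 0.1, -78.6]
contact_force: [-0.4, -0.1, -0.5]
width: 0.0001
```

```bash
python3 go.py .540 -.127 .25 -78.65
```

```text
t 15.25 tcp [ 0.5398 -0.127   0.2513] [-9.007e+01  6.000e-02 -7.862e+01] F [-0.4 -0.1 -0.5] w 0.0001
d cm [0.   0.13 0.02] w [ 0.07  0.03 -0.06]
```

Emit:
{"api": "apply_moves", "payload": {
  "rows": [
    {"dx": 0,"dy": 0.02,"dz": 0,"wx": 0,"wy": 0,"wz": 0,"hand": 0},
    {"dx": 0,"dy": 0.04,"dz": 0,"wx": 0,"wy": 0,"wz": 0,"hand": 0},
    {"dx": 0,"dy": 0.06,"dz": 0,"wx": 0,"wy": 0,"wz": 0,"hand": 0},
    {"dx": 0,"dy": 0.08,"dz": 0,"wx": 0,"wy": 0,"wz": 0,"hand": 0},
    {"dx": 0,"dy": 0.1,"dz": 0,"wx": 0,"wy": 0,"wz": 0,"hand": 0},
    {"dx": 0,"dy": 0.12,"dz": 0,"wx": 0,"wy": 0,"wz": 0,"hand": 0},
    {"dx": 0,"dy": 0.14,"dz": 0,"wx": 0,"wy": 0,"wz": 0,"hand": 0},
    {"dx": 0,"dy": 0.14,"dz": 0,"wx": 0,"wy": 0,"wz": 0,"hand": 0}
  ]
}}

```text
time_s: 15.92
tcp_pos: [0.5401, -0.127, 0.2511]
tool_rot: [-90.0, -0.0, -78.6]
contact_force: [0.5, 1.4, 7.6]
width: 0.0002
```

```bash
python3 go.py .540 -.127 .25 -78.65
```

```text
t 15.92 tcp [ 0.5401 -0.127   0.2511] [-8.997e+01 -1.000e-02 -7.861e+01] F [0.5 1.4 7.6] w 0.0002
d cm [-0.01  0.11 -0.01] w [-0.03  0.04  0.01]
```

Emit:
{"api": "apply_moves", "payload": {
  "rows": [
    {"dx": 0,"dy": -0.5,"dz": 0,"wx": 0,"wy": 0,"wz": 0,"hand": 0},
    {"dx": 0,"dy": -1.5,"dz": 0,"wx": 0,"wy": 0,"wz": 0,"hand": 0},
    {"dx": -1,"dy": -2,"dz": 0,"wx": 0,"wy": 0,"wz": 0,"hand": 0},
    {"dx": -3,"dy": -2,"dz": 0,"wx": 0,"wy": 0,"wz": 0,"hand": 0},
    {"dx": -5,"dy": -2,"dz": 0,"wx": 0,"wy": 0,"wz": 0,"hand": 0},
    {"dx": -7,"dy": -2,"dz": 0,"wx": 0,"wy": 0,"wz": 0,"hand": 0},
    {"dx": -8,"dy": -2,"dz": 0,"wx": 0,"wy": 0,"wz": 0,"hand": 0},
    {"dx": -8,"dy": -1,"dz": 0,"wx": 0,"wy": 0,"wz": 0,"hand": 0}
  ]
}}

```text
time_s: 16.58
tcp_pos: [0.5244, -0.0466, 0.2628]
tool_rot: [-89.8, -0.1, -78.5]
contact_force: [0.3, -0.5, -0.5]
width: -0.0
```

```bash
python3 go.py .5243 -.0486 .207 -78.65; python3 ov.py .540 -.127 .095 11.35 195 170 100 100 6 s14.png;python3 ov.py .540 -.127 .095 11.35 320 200 110 90 6 t14.png top
```

```text
t 16.58 tcp [ 0.5244 -0.0466  0.2628] [-89.79  -0.09 -78.47] F [ 0.3 -0.5 -0.5] w -0.0
d cm [ 0.19  5.58 -0.07] w [-0.21  0.18  0.09]
```

View pics/s14.png

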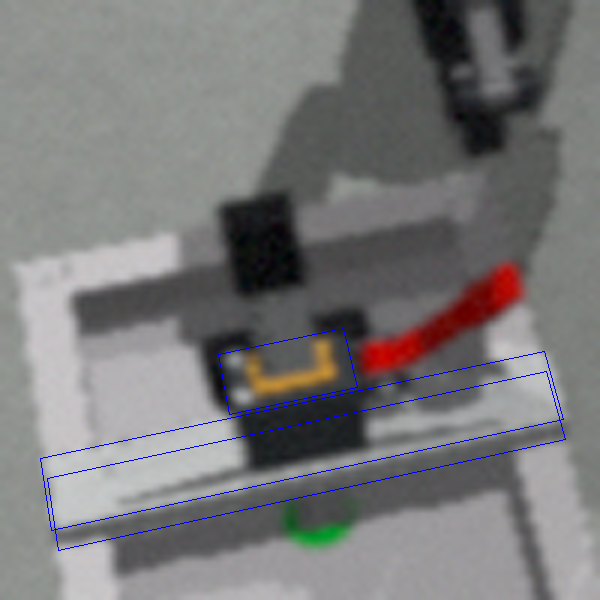

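View pics/t14.png

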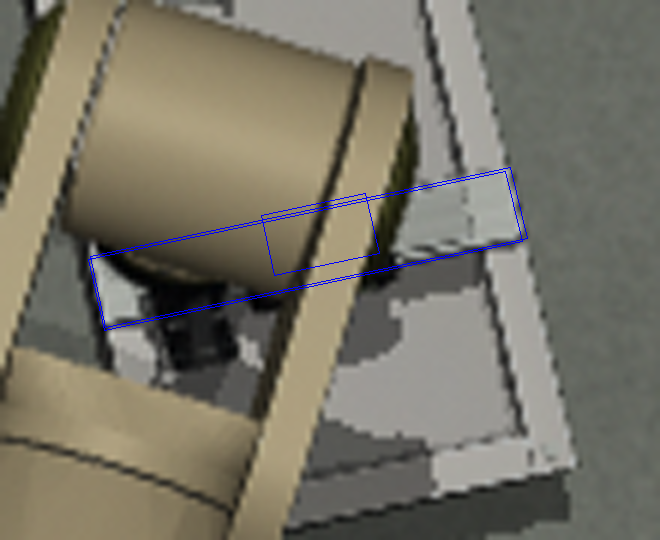

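Emit:
{"api": "apply_moves", "payload": {
  "rows": [
    {"dx": 0.1,"dy": 0.5,"dz": 0,"wx": -0.2,"wy": 0.1,"wz": 0.1,"hand": 0},
    {"dx": 0.2,"dy": 1.5,"dz": 0,"wx": -0.2,"wy": 0.1,"wz": 0.1,"hand": 0},
    {"dx": 0.2,"dy": 2.7,"dz": 0,"wx": -0.2,"wy": 0.1,"wz": 0.1,"hand": 0},
    {"dx": 0.2,"dy": 3.9,"dz": 0,"wx": -0.2,"wy": 0.1,"wz": 0.1,"hand": 0},
    {"dx": 0.2,"dy": 5,"dz": 0,"wx": -0.2,"wy": 0.1,"wz": 0.1,"hand": 0},
    {"dx": 0.2,"dy": 5.7,"dz": 0,"wx": -0.2,"wy": 0.1,"wz": 0.1,"hand": 0},
    {"dx": 0.2,"dy": 6,"dz": 0,"wx": -0.2,"wy": 0.1,"wz": 0.1,"hand": 0},
    {"dx": 0.2,"dy": 6.1,"dz": 0,"wx": -0.2,"wy": 0.1,"wz": 0.1,"hand": 0}
  ]
}}

```text
time_s: 17.35
tcp_pos: [0.5241, -0.05, 0.1988]
tool_rot: [-90.3, 0.2, -78.7]
contact_force: [-0.5, -0.6, 0.3]
width: -0.0001
```

```bash
python3 go.py .5227 -.0407 .149 -78.65; python3 ov.py .540 -.127 .095 11.35 195 170 100 100 6 s15.png
```

```text
t 17.35 tcp [ 0.5241 -0.05    0.1988] [-90.31   0.16 -78.68] F [-0.5 -0.6  0.3] w -0.0001
d cm [-0.93  4.98  0.08] w [ 0.31 -0.03 -0.16]
```

View pics/s15.png

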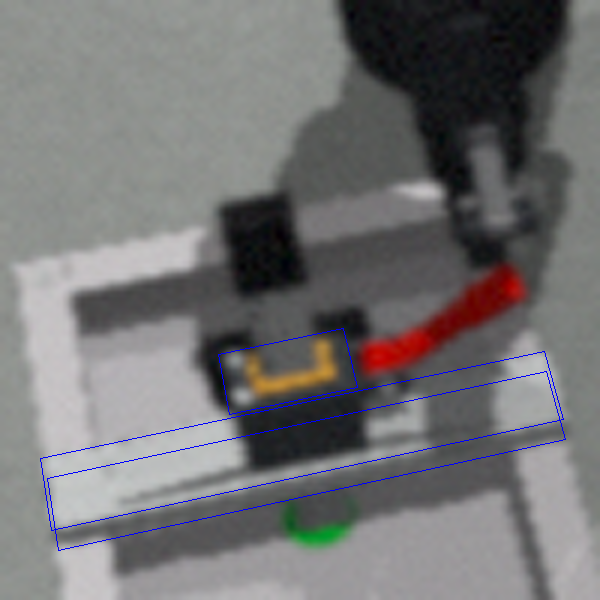

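```bash
python3 - <<'E'
from h import *
d=snap("scene")
c,s=np.cos(np.radians(11.35)),np.sin(np.radians(11.35))
f=lambda x,y,z:((px(d,[.540+c*x-s*y,-.127+s*x+c*y,.095+z])-[195,170]+.5)*6-.5).round()
for l in [(0,.073,.088),(0,.083,.0964),(.0085,.083,.0964),(-.0085,.083,.0964),(.0085,.063,.0796),(-.0085,.063,.0796),(0,0,.156),(.007,-.013,.156),(.007,.013,.156)]: print(l,f(*l))
t=ctrl.get_state()["tcp_pos"]; print(((px(d,t)-[195,170]+.5)*6-.5).round())
E
```

```text
(0, 0.073, 0.088) [472. 286.]
(0, 0.083, 0.0964) [497. 267.]
(0.0085, 0.083, 0.0964) [501. 284.]
(-0.0085, 0.083, 0.0964) [492. 249.]
(0.0085, 0.063, 0.0796) [452. 323.]
(-0.0085, 0.063, 0.0796) [443. 287.]
(0, 0, 0.156) [250. 211.]
(0.007, -0.013, 0.156) [216. 234.]
(0.007, 0.013, 0.156) [291. 219.]
[483. 255.]
```

```bash
python3 - <<'E'
from h import *
d=snap("top"); e=snap("scene")
c,s=np.cos(np.radians(76.25)),np.sin(np.radians(76.25))
w=lambda x,y,z:[.5487+c*x-s*y,.2018+s*x+c*y,z]
for l in [(0,.073,.088),(.0085,.083,.0964),(-.0085,.083,.0964),(.0085,.063,.0796),(-.0085,.063,.0796),(0,.034,.05)]: print(l,((px(d,w(*l))-[225,195]+.5)*6-.5).round(),((px(e,w(*l))-[350,195]+.5)*5-.5).round())
E
```

```text
(0, 0.073, 0.088) [132. 424.] [190. 125.]
(0.0085, 0.083, 0.0964) [107. 439.] [211. 101.]
(-0.0085, 0.083, 0.0964) [143. 447.] [177.  96.]
(0.0085, 0.063, 0.0796) [122. 400.] [203. 153.]
(-0.0085, 0.063, 0.0796) [157. 408.] [169. 148.]
(0, 0.034, 0.05) [161. 350.] [173. 232.]
```

Emit:
{"api": "apply_moves", "payload": {
  "rows": [
    {"dx": -0.05,"dy": 0.4,"dz": 0.05,"wx": 0.3,"wy": 0,"wz": -0.1,"hand": 0},
    {"dx": -0.15,"dy": 0.8,"dz": 0.05,"wx": 0.3,"wy": 0,"wz": -0.1,"hand": 0},
    {"dx": -0.3,"dy": 1.3,"dz": 0.05,"wx": 0.3,"wy": 0,"wz": -0.1,"hand": 0},
    {"dx": -0.4,"dy": 1.8,"dz": 0.05,"wx": 0.3,"wy": 0,"wz": -0.1,"hand": 0},
    {"dx": -0.5,"dy": 2.3,"dz": 0.05,"wx": 0.3,"wy": 0,"wz": -0.1,"hand": 0},
    {"dx": -0.6,"dy": 2.7,"dz": 0.05,"wx": 0.3,"wy": 0,"wz": -0.1,"hand": 0},
    {"dx": -0.7,"dy": 3.1,"dz": 0.05,"wx": 0.3,"wy": 0,"wz": -0.1,"hand": 0},
    {"dx": -0.7,"dy": 3.4,"dz": 0.05,"wx": 0.3,"wy": 0,"wz": -0.1,"hand": 0}
  ]
}}

```text
time_s: 18.22
tcp_pos: [0.5233, -0.0426, 0.1654]
tool_rot: [-89.9, 0.0, -78.6]
contact_force: [-0.1, 1.4, 3.6]
width: -0.0001
```

```bash
python3 go.py .5227 -.0407 .149 -78.65; python3 ov.py .540 -.127 .095 11.35 195 170 100 100 6 s16.png
```

```text
t 18.22 tcp [ 0.5233 -0.0426  0.1654] [-8.991e+01  2.000e-02 -7.865e+01] F [-0.1  1.4  3.6] w -0.0001
d cm [-0.2   1.64 -0.02] w [-0.09  0.   -0.02]
```

View pics/s16.png

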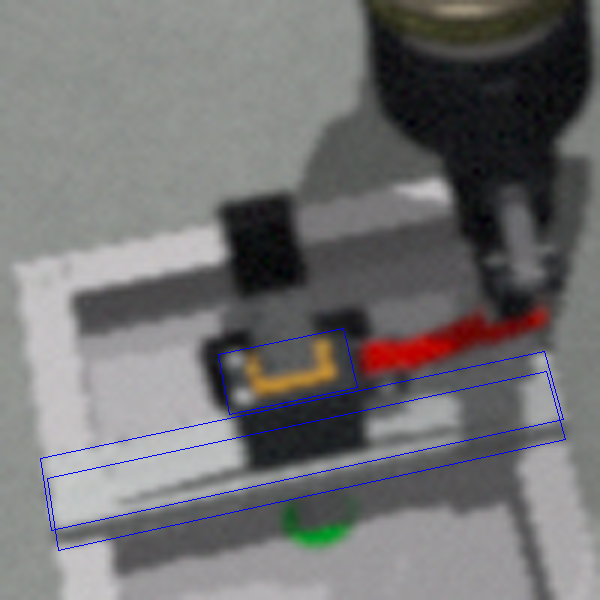

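Lever is going down with 3.6 N and the gauge has not moved. Continue to the stop.

Emit:
{"api": "apply_moves", "payload": {
  "rows": [
    {"dx": -0.05,"dy": 0.3,"dz": 0,"wx": 0,"wy": 0,"wz": 0,"hand": 0},
    {"dx": -0.1,"dy": 0.6,"dz": 0,"wx": 0,"wy": 0,"wz": 0,"hand": 0},
    {"dx": -0.15,"dy": 0.9,"dz": 0,"wx": 0,"wy": 0,"wz": 0,"hand": 0},
    {"dx": -0.2,"dy": 1.1,"dz": 0,"wx": 0,"wy": 0,"wz": 0,"hand": 0},
    {"dx": -0.2,"dy": 1.3,"dz": 0,"wx": 0,"wy": 0,"wz": 0,"hand": 0},
    {"dx": -0.2,"dy": 1.45,"dz": 0,"wx": 0,"wy": 0,"wz": 0,"hand": 0},
    {"dx": -0.2,"dy": 1.55,"dz": 0,"wx": 0,"wy": 0,"wz": 0,"hand": 0},
    {"dx": -0.2,"dy": 1.6,"dz": 0,"wx": 0,"wy": 0,"wz": 0,"hand": 0}
  ]
}}

```text
time_s: 18.93
tcp_pos: [0.5227, -0.0406, 0.1489]
tool_rot: [-90.0, 0.1, -78.6]
contact_force: [-1.0, 3.3, 7.1]
width: 0.0003
```

```bash
python3 go.py .5227 -.0407 .149 -78.65
```

```text
t 18.93 tcp [ 0.5227 -0.0406  0.1489] [-8.995e+01  6.000e-02 -7.865e+01] F [-1.   3.3  7.1] w 0.0003
d cm [ 0.01 -0.01 -0.01] w [-0.05  0.   -0.06]
```

Emit:
{"api": "apply_moves", "payload": {
  "rows": [
    {"dx": 0,"dy": 0.05,"dz": 0,"wx": 0,"wy": 0,"wz": 0,"hand": 0},
    {"dx": 0,"dy": 0.1,"dz": 0,"wx": 0,"wy": 0,"wz": 0,"hand": 0},
    {"dx": 0,"dy": 0.12,"dz": 0,"wx": 0,"wy": 0,"wz": 0,"hand": 0},
    {"dx": 0,"dy": 0.14,"dz": 0,"wx": 0,"wy": 0,"wz": 0,"hand": 0},
    {"dx": 0,"dy": 0.16,"dz": 0,"wx": 0,"wy": 0,"wz": 0,"hand": 0},
    {"dx": 0,"dy": 0.18,"dz": 0,"wx": 0,"wy": 0,"wz": 0,"hand": 0},
    {"dx": 0,"dy": 0.2,"dz": 0,"wx": 0,"wy": 0,"wz": 0,"hand": 0},
    {"dx": 0,"dy": 0.2,"dz": 0,"wx": 0,"wy": 0,"wz": 0,"hand": 0}
  ]
}}

```text
time_s: 19.6
tcp_pos: [0.5229, -0.0405, 0.1484]
tool_rot: [-89.9, 0.0, -78.6]
contact_force: [-2.9, 4.4, 16.3]
width: -0.0001
```

```bash
python3 go.py .5227 -.0407 .149 -78.65
```

```text
t 19.6 tcp [ 0.5229 -0.0405  0.1484] [-8.986e+01  1.000e-02 -7.864e+01] F [-2.9  4.4 16.3] w -0.0001
d cm [ 0.01 -0.06 -0.03] w [-0.14  0.01 -0.01]
```

Emit:
{"api": "apply_moves", "payload": {
  "rows": [
    {"dx": 0,"dy": -0.2,"dz": 0,"wx": 0,"wy": 0,"wz": 0,"hand": 0},
    {"dx": 0,"dy": -0.8,"dz": 0,"wx": 0,"wy": 0,"wz": 0,"hand": 0},
    {"dx": 0,"dy": -2,"dz": 0,"wx": 0,"wy": 0,"wz": 0,"hand": 0},
    {"dx": 0,"dy": -4,"dz": 0,"wx": 0,"wy": 0,"wz": 0,"hand": 0},
    {"dx": 0,"dy": -6.5,"dz": 0,"wx": 0,"wy": 0,"wz": 0,"hand": 0},
    {"dx": 0,"dy": -9,"dz": 0,"wx": 0,"wy": 0,"wz": 0,"hand": 0},
    {"dx": 0,"dy": -12,"dz": 0,"wx": 0,"wy": 0,"wz": 0,"hand": 0},
    {"dx": 0,"dy": -15,"dz": 0,"wx": 0,"wy": 0,"wz": 0,"hand": 0}
  ]
}}

```text
time_s: 20.27
tcp_pos: [0.5221, -0.0408, 0.2995]
tool_rot: [-89.9, 0.0, -78.7]
contact_force: [0.6, -0.2, -0.3]
width: 0.0003
```

Emit:
{"api": "apply_moves", "payload": {
  "rows": [
    {"dx": -2,"dy": 0,"dz": -1,"wx": 0,"wy": 0,"wz": 0,"hand": 0},
    {"dx": -5,"dy": 0,"dz": -2,"wx": 0,"wy": 0,"wz": 0,"hand": 0},
    {"dx": -8,"dy": 0,"dz": -3,"wx": 0,"wy": 0,"wz": 0,"hand": 0},
    {"dx": -11,"dy": 0,"dz": -4,"wx": 0,"wy": 0,"wz": 0,"hand": 0},
    {"dx": -14,"dy": 0,"dz": -5,"wx": 0,"wy": 0,"wz": 0,"hand": 0},
    {"dx": -17,"dy": 0,"dz": -6,"wx": 0,"wy": 0,"wz": 0,"hand": 0},
    {"dx": -19,"dy": 0,"dz": -6.5,"wx": 0,"wy": 0,"wz": 0,"hand": 0},
    {"dx": -20,"dy": 0,"dz": -7,"wx": 0,"wy": 0,"wz": 0,"hand": 0}
  ]
}}

```text
time_s: 20.93
tcp_pos: [0.413, 0.143, 0.2996]
tool_rot: [-89.9, 0.0, -78.6]
contact_force: [-0.5, 0.5, 0.2]
width: -0.0003
```

```bash
python3 go.py .5227 -.0407 .149 -78.65; python3 ov.py .540 -.127 .095 11.35 190 170 100 90 8 s17.png;python3 ov.py .540 -.127 .095 11.35 315 190 110 90 7 t17.png top
```

```text
t 20.93 tcp [0.413  0.143  0.2996] [-89.95   0.   -78.56] F [-0.5  0.5  0.2] w -0.0003
d cm [20.18 15.07  7.09] w [-0.05  0.09 -0.  ]
```

View pics/s17.png

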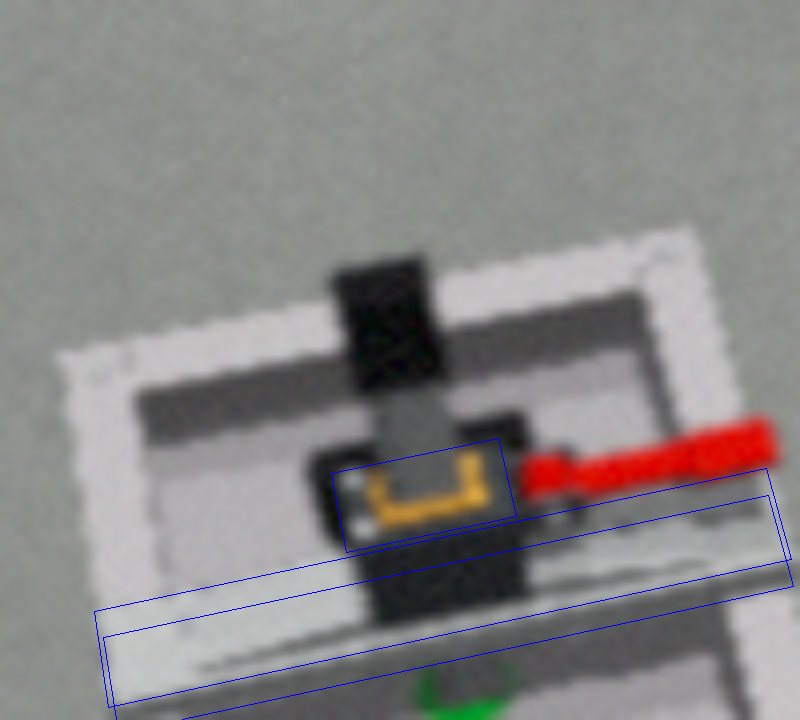

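View pics/t17.png

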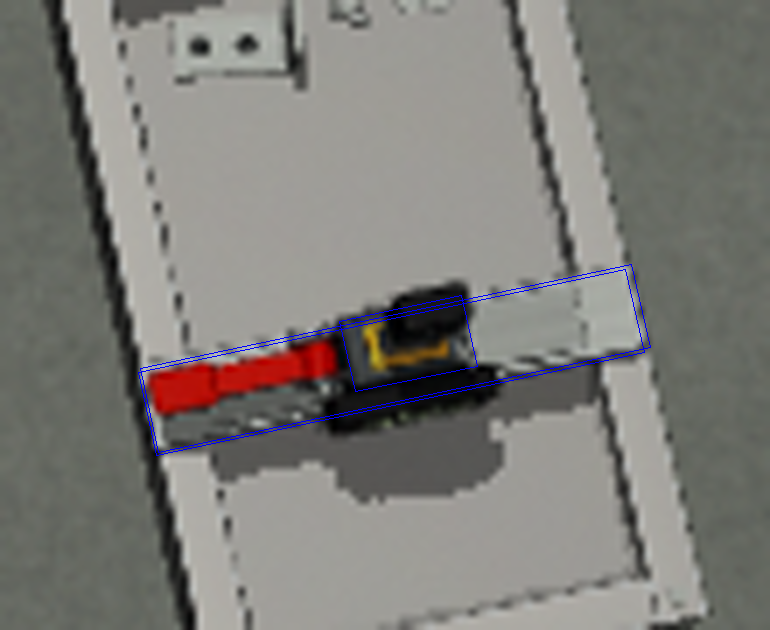

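```bash
python3 - <<'E'
from h import *
d=snap("scene"); crop(d,225,240,50,30,14,"s18.png"); cv2.imwrite("pics/full.png",d["color"][:,:,::-1])
E
```

View pics/s18.png

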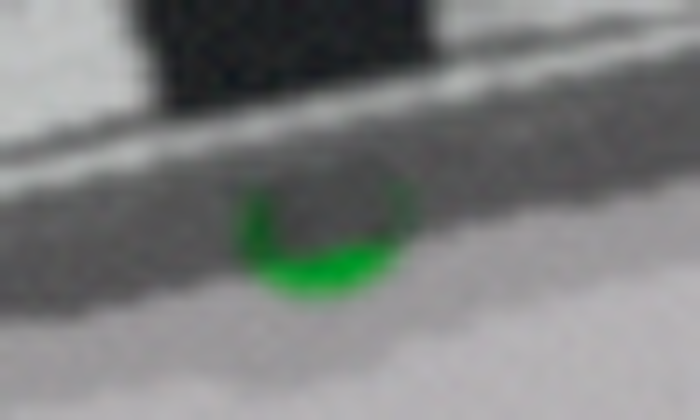

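View pics/full.png

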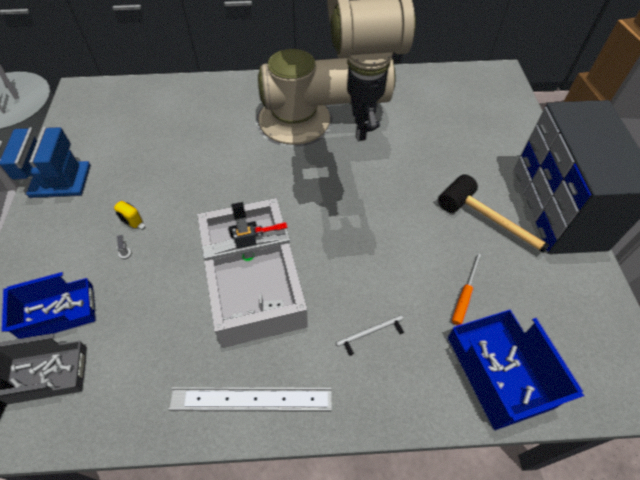

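The foot stands on the dot, with a green rim showing on the left, right and front. In the crop the foot centre is at about (330,215) and the dot centre at about (325,225). The lever is level and nothing else has moved, so I'm handing in.

```bash
python3 -c "
from plant import ctrl
print(ctrl.close_job())"
```

```text
the job is handed in; nothing more can be done
None
```

The gauge is standing squarely across the pan on both long flanges, foot on the green dot and the slide locked. I handed the job in at about 21 s, with the arm clear and touching nothing.

- **Placing:** I lifted the gauge by the probe grip and lowered it until the bridge rested on the flanges. In the top view, after I let go, the bridge lay over its intended outline with its ends level with the pan's edges. The scene view put it about 1.5 px (3–4 mm) off that outline, which I put down to calibration.
- **Depth:** I lowered the probe until the foot touched the panel, about 45 mm below the flanges. The touch read 12.7 N before I eased it off. After letting go, I pressed the probe's top with 7.6 N. It did not move, so the foot was seated.
- **Foot on the dot:** In the enlarged scene view the foot is about 1 mm from the dot's centre.
- **Locking:** I pressed the lever down until it stopped where it should (tip at 148.4 mm, level position expected at 149 mm), reaching 16 N. In the last pictures it lies level. I did not press the probe again after locking, but the foot looks the same on the dot as before.
- **Other things:** Nothing else on the bench or in the pan appears to have moved.

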